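Tighten the recessed disc nut of a tube rotator and hang the T-wrench back up

TASK

The tilted disc of the tube rotator has just been refitted and its domed nut, down in the hub, is only finger-tight. Take the T-handle socket wrench, the largest of the three T-handled tools, off the tool rack, tighten the nut clockwise with it until it stops, and hang the wrench back in its empty fork on the rack, collar dropped behind the upturned tips. Leave the other two keys, the jar, the pen and the cap where they are.

Things in the scene. Friction and masses are not known exactly. Their poses are not given: they have to be found in the camera images.
- wrench_grip (a point): T-handle socket wrench, loose, 140 to 240 g, hanging upright in any one of the rack's three forks, turned up to 0.35 rad from the fork's direction. This point: middle of its black plastic cross-bar, 110 mm long, 22 mm wide between flat sides, 20 mm high. Axes: x along the bar, y across it (grasp across y), z up the shaft. A 16 mm round neck, 27 mm long, joins bar and collar.
- wrench_collar (a point): middle of the underside of the wrench's steel collar (24 mm across, 8 mm high), 45 mm below the middle of the bar; axes as wrench_grip. Hung up, it rests on the throat point of a fork. Below it runs a 10 mm round shaft, 74 mm long, then the socket, where most of the mass is.
- wrench_mouth (a point): middle of the open end of the wrench's socket, 150 mm below the middle of the bar; axes as wrench_grip. The socket is 27 mm across and 31 mm high; its hexagonal recess is 18.3 mm across flats and 24 mm deep, with two of the six flats square to the wrench's y axis.
- nut_base (a point): domed steel nut in the centre of the rotator's disc. This point: middle of its underside, on the disc's face. Axes turn with the nut: z out along the spindle, 30 degrees from vertical. Hexagon 17 mm across flats, two flats square to its y axis, upright for 9 mm, then tapering to 9.5 mm at 18 mm, top at 20 mm. Seated, the socket's open end lies within 2 mm of this point.
- nut (a joint): angle of the nut on its spindle (rad), growing as it is turned clockwise seen from outside (from above). It starts between 0.2 and 0.6, drags with about 0.12 N m and stops hard, tight, at 1.4; it stays where it is left. The socket has about 0.15 rad of play either way on the nut.
- fork0 (a point): rack's -y fork. This point: middle of its throat on top of the prongs, where a collar's underside rests; axes are the rack's. The slot is 14 mm wide, open in front (-x), closed 9 mm behind this point. The prongs end 22 mm in front of it in upturned tips 5 mm thick and 8 mm higher, so a collar lies behind them with about 4 mm of play either way.
- fork1 (a point): the middle fork of the rack, as fork0.
- fork2 (a point): leftmost (rack's +y) fork of the rack, as fork0.
- key_m_grip (a point): middle of the cross-bar (84 x 18 x 17 mm, 40 mm above its collar's underside) of a smaller T-handle key with a plain 8 mm shaft and no socket; it hangs in another fork and stays there.
- key_s_grip (a point): middle of the cross-bar (66 x 16 x 15 mm, 36 mm above its collar's underside) of the smallest T-handle key, plain 6 mm shaft; it hangs in the third fork and stays there.
- jar: specimen jar, 38 mm across, 60 mm high, standing between the rack and the rotator; origin under its centre.
- marker: black marker pen lying on the bench, 130 mm long, 13 mm thick; origin under its middle.
- cap: blue tube cap on the bench, 20 mm across, 18 mm high; origin under its centre.
- rotator: fixed tube rotator, a white box 200 x 170 mm with a bare 200 mm metal disc whose face centre is 10 mm in front of the origin (under the box, on the bench) and 150 mm up; the spindle leans 30 degrees towards its -x. The nut stands in a cup on the disc, 40 mm inside, 50 mm outside, 24 mm high, too narrow for fingers; around it tube clips 12 mm high. The disc does not turn.
- rack: fixed bare-metal tool rack, 262 mm wide, three forks 90 mm apart that open to its -x; origin on the bench below the middle fork. Prong tops are 140 mm up. The socket is wider than a slot, so a tool leaves and enters only from the front, shaft in the slot, its collar lifted over the tips. Nothing but the hanging tools stands higher than the tips.
Mind the look-alikes: they are no part of the job. What is shaped like the part that bears wrench_grip but turquoise is not meant.

How it is judged:
On the way, in this order (a step that is already met when the one before it is completed fails the run):
1. the wrench is fully home on the nut, in line with the spindle (z of wrench_mouth in the frame of nut_base below 0.006 m and distance between wrench_mouth and nut_base below 0.008 m and angle between the z axis of wrench_mouth and the z axis of nut_base, either way round below 0.15 rad and value of joint nut below 1.2 rad), for 0.1 s.
2. the nut is tight, turned by the wrench sitting on it (value of joint nut above 1.3 rad and distance between wrench_mouth and nut_base below 0.01 m), for 0.1 s.
At the end, for the whole second after the job is handed in: The nut is tight (joint above 1.3 rad; the stop is at 1.4), and the wrench hangs upright (within 0.1 rad) and still in a fork of the rack, released: the middle of its collar's underside within 8 mm of the fork's throat point in plan and within 4 mm in height (value of joint nut above 1.3 rad and ((horizontal distance between wrench_collar and fork0 below 0.008 m and z of wrench_collar in the frame of fork0 between -0.004 and 0.004 m) or (horizontal distance between wrench_collar and fork1 below 0.008 m and z of wrench_collar in the frame of fork1 between -0.004 and 0.004 m) or (horizontal distance between wrench_collar and fork2 below 0.008 m and z of wrench_collar in the frame of fork2 between -0.004 and 0.004 m)) and angle between wrench_grip's own z axis and vertical below 0.1 rad and linear speed of wrench below 0.03 m/s); the robot touches nothing.
It fails at once if the gripper's fingers touch the nut: it is turned with the wrench only (contact force between the fingers and nut above 0.5 N).
It fails at once if one of the other keys is moved by more than 25 mm, or the jar, pen or cap by more than 30 mm (distance of any of key_m_grip, key_s_grip from where it was at the start of the episode above 0.025 m or distance of any of jar, marker, cap from where it was at the start of the episode above 0.03 m).
It also fails if it takes over 61 s, if anything falls off the work surface, if the arm or the gripper's body presses on something with over 40 N, if the wrist force passes 120 N, or if a joint passes its speed limit or range.

ROBOT

A 7-joint arm with a two-finger parallel gripper is mounted at the origin on the work surface. World frame = base frame: x ahead of the robot, y to its left, z up, the work surface at z = 0. Lengths are in m, angles in rad, forces in N, time in s.
With the tool pointing down it reaches from about 0.4 to 0.85 m from the base axis. Payload 4.5 kg.
Tool frame: the origin (TCP) lies between the finger pads; the fingertips stand 11 mm ahead of it and the grasp point (between the pads) lies 8 mm behind it (r.tip_reach is the distance from the TCP to the fingertips, in m); x points along the fingers, y is the direction in which the jaws open and shut, and the axes are right-handed (so a half turn about x gives the same grasp; the last joint's range is limited). The gripper opens to 88 mm and grips with 3 to 60 N. Pads are 18 mm wide; open, the fingers measure 123 mm over their backs; the gripper's body (75 mm by 187 mm) begins 45 mm behind the grasp point.
Start: joints at [-1.3, 0.689, -0.195, 1.565, 0.157, 0.902, -0.215], TCP at [0.147, 0.608, 0.21] pointing down, gripper open.
Joint ranges: [-3.01, 3.01], [-0.46, 2.08], [-1.47, 1.51], [0.13, 2.56], [-1, 4.14], [0.04, 2.09], [-2.66, 2.66]. Speed limits (rad/s): [2.57, 2.57, 3.14, 3.14, 3.14, 3.14, 3.14].

INTERFACE

Orientations are given as a unit quaternion [x, y, z, w].
In Python, from plant import r gives the robot as it stands.
- The arm moves only by the tool drive_tool, never from a script. Its argument "deltas" is a list of rows, each a list of 3 entries, a list of its own where there are three numbers: the turn, a rotation vector about the tool's x, y, z in degrees, then the shift along the tool's x, y, z in cm, then the finger opening in cm, from 0 to 8.81. A call has 1 to 12 rows; each row shifts and turns the commanded pose from where the row before left it, along the tool's axes as they then stand; what a row does not reach is not made up. A row lasts 1/12 s, in which the tool goes at most 41.7 mm and 7.16 degrees, less where a joint would pass 70% of its speed; a pose out of reach is approached as far as the arm can. A call is refused whole if a number of a shift passes 4.17 or a number of a turn 7.16, either way. A call with a gripper value outside its range is refused whole. The fingers move at their own pace and stop on an object; "force" is the grip in N (left out, the last holds). Time passes only in rows, so rows that do not move let the fingers close. It gives the time, the measured TCP pose, the force and the opening at its end, in the units of the state.
- r.get_state(): the state, without advancing time (a new reading comes with each control period).
- r.snapshot(name): name is "scene" or "top"; returns a dict with "color" (400x640x3 uint8, red, green, blue), "fov_y" (degrees; the focal length in pixels is half the picture's height over the tangent of half this angle, whatever the lens; pixels are square), "cx", "cy" (the principal point, pixels), "k1" (the pictures are not rectified: a ray, as slopes to the right and down, at radius r is drawn at 1 + k1 r^2 times it, then the intrinsics apply), "extrinsics" (4x4, takes a point from world to camera coordinates). Camera axes: x right, y up, looking along -z (the intrinsics and any distortion apply to the point x, -y, -z); pixel columns grow to the right and rows downward; lengths in m; the calibration is good to about 2 mm. A picture is of the moment at which its call begins. There is no depth.
- r.finish_job(): hands the job in, once; it reports no verdict.
The state is a dict: "clock": time; "q": joint angles; "qd": joint speeds; "joint_torque": joint torques, N m; "tool_pos": TCP position; "eef_rot": TCP orientation; "contact_force": force on the tool from outside, world axes, zero at the start; "moment": the same for the moment, N m; "opening": opening from 0.0 (shut) to 1.0 (fully open).
Only numpy, scipy, OpenCV 4.12 (cv2) and the standard library are available. Lean on these libraries where they do the work, as an engineer would, in place of code of your own. Each camera call takes 0.05 s, during which the arm holds its last target. There are 200 camera calls.

## Working session

There is one attempt and no reset: what is moved stays moved. The work goes in short steps, Python scripts to look and compute and a tool call to move; the robot and the scene stay as the last step left them, time stands still between calls to the robot, and variables do not carry over. Pictures are saved under pics/ and viewed, about 8 in all and at most 12, crops included, and the job is handed in when it is done.

Besides the shell and the picture viewer there is one more tool, called after "Call:" as name(argument=value, ...), one argument or row to a line, values as JSON. drive_tool: Moves the arm, as the interface text tells. Its arguments: {"type":"object","properties":{"deltas":{"type":"array","items":{"type":"array"}},"force":{"type":"number"}},"required":["deltas"]}

```bash
mkdir -p pics; ls
cat > h.py <<'E'
import numpy as np, cv2
from plant import r
from scipy.spatial.transform import Rotation as R
def shot(n,f=None):
    s=r.snapshot(n)
    if f: cv2.imwrite('pics/'+f,cv2.cvtColor(s['color'],cv2.COLOR_RGB2BGR))
    return s
def K(s):
    f=200/np.tan(np.radians(s['fov_y'])/2)
    return np.array([[f,0,s['cx']],[0,f,s['cy']],[0,0,1.]]),np.array([s['k1'],0,0,0,0.])
def ray(s,px):
    k,d=K(s); p=cv2.undistortPointsIter(np.array([[px]],float),k,d,None,None,(3,50,1e-9))[0,0]
    E=np.array(s['extrinsics']); Rm=E[:3,:3]
    v=Rm.T@np.array([p[0],-p[1],-1]); return -Rm.T@E[:3,3],v/np.linalg.norm(v)
def onz(s,px,z):
    o,v=ray(s,px); return o+v*(z-o[2])/v[2]
def tri(s1,p1,s2,p2):
    o1,v1=ray(s1,p1);o2,v2=ray(s2,p2)
    A=np.stack([v1,-v2],1); t=np.linalg.lstsq(A,o2-o1,rcond=None)[0]
    a,b=o1+v1*t[0],o2+v2*t[1]; return (a+b)/2,np.linalg.norm(a-b)
def proj(s,P):
    k,d=K(s);E=np.array(s['extrinsics']);c=(E[:3,:3]@np.array(P).reshape(-1,3).T).T+E[:3,3]
    c=c*[1,-1,-1]; return cv2.projectPoints(c,np.zeros(3),np.zeros(3),k,d)[0][:,0]
E
python3 - <<'E'
from h import *
a=shot('scene','s0.png');b=shot('top','t0.png')
for s in(a,b):
    print(s['fov_y'],s['cx'],s['cy'],s['k1']);print(np.round(s['extrinsics'],3))
print(r.get_state())
E
```

```text
pics
47.46324478526813 326.6207646442395 199.98310186726508 0.028170466680316107
[[ 0.25   0.968 -0.017 -0.132]
 [-0.78   0.212  0.589  0.324]
 [ 0.574 -0.134  0.808 -1.355]
 [ 0.     0.     0.     1.   ]]
54.76391562417199 318.1557709287253 196.3429550325285 0.010886458648475142
[[ 0.022 -1.    -0.02  -0.002]
 [ 0.998  0.02   0.059 -0.517]
 [-0.058 -0.021  0.998 -0.888]
 [ 0.     0.     0.     1.   ]]
{'clock': 0.1, 'q': array([-1.30021947,  0.68991485, -0.19453806,  1.56620568,  0.15727012,
        0.90252826, -0.21510761]), 'qd': array([-6.05965402e-04, -1.86764148e-03,  6.62865628e-04, -1.33824194e-03,
        4.46501942e-04, -1.36881069e-05, -2.59429791e-04]), 'joint_torque': array([-3.19593106e-03, -5.28498924e+01, -1.27181869e+00, -1.53838760e+01,
       -5.26140479e-02,  1.92479187e-03,  5.43759666e-05]), 'tool_pos': array([0.14649219, 0.60695984, 0.20899069]), 'eef_rot': array([ 0.08290846,  0.702198  , -0.08408516,  0.70212096]), 'contact_force': array([-0.48242516,  0.28250323, -0.03774943]), 'moment': array([-0.00908771,  0.0338421 , -0.03913857]), 'opening': 1.0021581921765048}
```

View pics/s0.png

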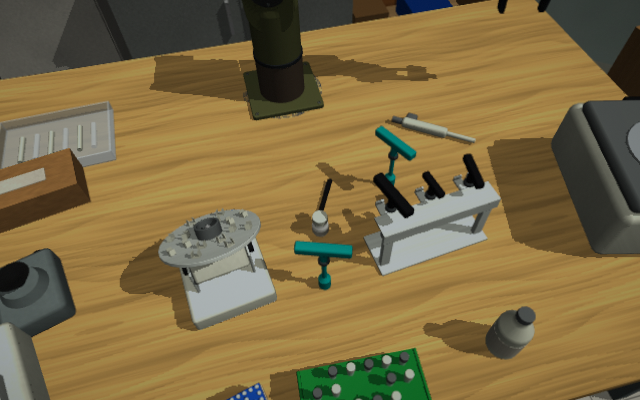

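View pics/t0.png

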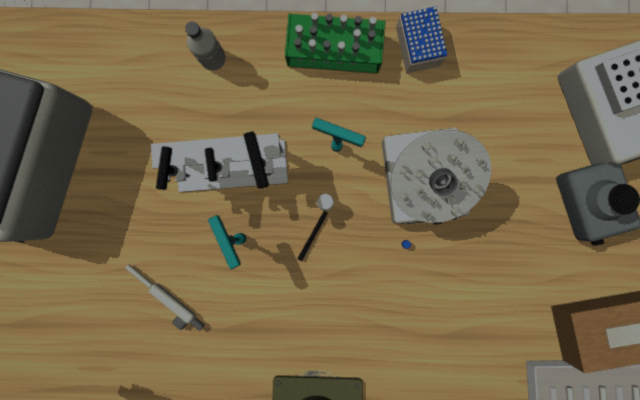

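Candidates for the wrench: black bars at scene (393,195), (433,184) and (473,170), which are top (257,160), (212,164) and (165,168). Turquoise look-alikes stand at scene (323,249) and (395,143). The largest black bar, at top (257,160) in the -y fork, fits the description, so I'll check it in a close crop.

Run:
```python
from h import *
a=cv2.imread('pics/s0.png');b=cv2.imread('pics/t0.png')
def c(i,x0,y0,w,h,W,H): return cv2.resize(i[y0:y0+h,x0:x0+w],(W,H),interpolation=cv2.INTER_CUBIC)
o=np.vstack([np.hstack([c(b,375,115,133,100,400,300),c(b,145,120,160,120,400,300)]),
 np.hstack([c(a,150,195,133,100,400,300),c(a,360,140,160,120,400,300)])])
cv2.imwrite('pics/c0.png',cv2.convertScaleAbs(o,alpha=1.4))
```

```text
(no output)
```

View pics/c0.png

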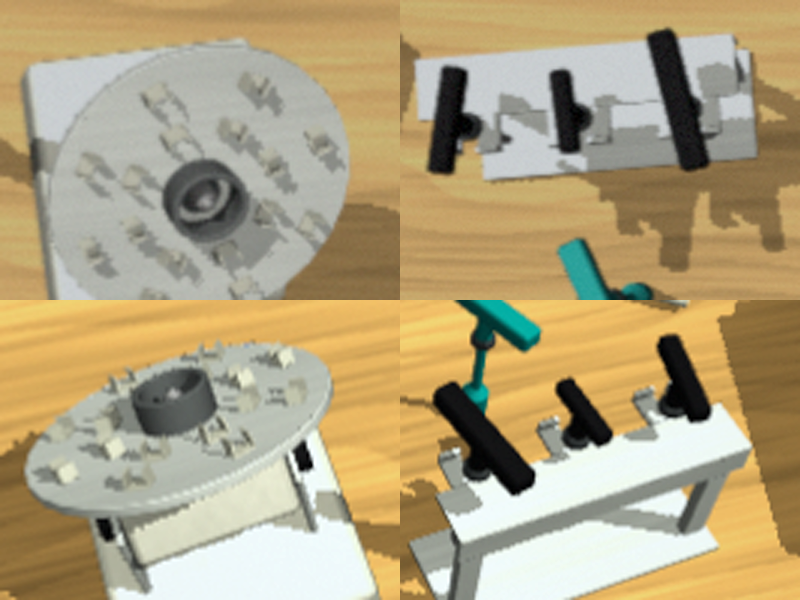

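The crop confirms it: the longest and thickest bar is black and hangs in the -y fork, at top (257,160), with the steel collar partly hidden behind the bar. The nut dome shows in the dark cup at top (444,182).

Run:
```python
from h import *
from scipy.optimize import least_squares
a=shot('scene');b=shot('top')
def cnts(m): return cv2.findContours(m,cv2.RETR_EXTERNAL,cv2.CHAIN_APPROX_NONE)[0]
# bars
g=b['color'].astype(int); m=((g.max(2)<45)).astype(np.uint8); m[:, :140]=0;m[:,300:]=0;m[:120]=0;m[200:]=0
for c in cnts(m):
    if cv2.contourArea(c)<120: continue
    rc=cv2.minAreaRect(c); bx=cv2.boxPoints(rc); P=np.array([onz(b,p,.188) for p in bx])
    e=[P[1]-P[0],P[2]-P[1]]; e.sort(key=np.linalg.norm)
    print('bar',np.round(rc[0],1),P.mean(0).round(4),[round(np.linalg.norm(x),4) for x in e],'yaw',round(np.degrees(np.arctan2(e[1][1],e[1][0])),1))
for p,q,z in(((151,144),(279,134),.14),((179,192),(287.8,182),.004)):
    P,Q=onz(b,p,z),onz(b,q,z);print('rack edge',P.round(4),Q.round(4),np.degrees(np.arctan2(*(P-Q)[1::-1])))
# disc
rays=[]
for s,box in((b,(385,115,505,235)),(a,(150,200,270,275))):
    h=cv2.cvtColor(s['color'],cv2.COLOR_RGB2HSV); m=((h[...,1]<70)&(h[...,2]>70)).astype(np.uint8)
    m=cv2.morphologyEx(m,cv2.MORPH_CLOSE,np.ones((7,7)))
    mm=np.zeros_like(m);x0,y0,x1,y1=box;mm[y0:y1,x0:x1]=m[y0:y1,x0:x1]
    c=max(cnts(mm),key=cv2.contourArea)[:,0]
    c=[p for p in c if x0<p[0]<x1-1 and y0<p[1]<y1-1]
    rays.append([ray(s,p) for p in c])
def pose(v):
    n=np.array([np.sin(np.pi/6)*np.cos(v[2]),np.sin(np.pi/6)*np.sin(v[2]),np.cos(np.pi/6)]);return np.array([v[0],v[1],.15]),n
def f(v,rs):
    C,n=pose(v);return np.array([np.linalg.norm(o+d*((C-o)@n)/(d@n)-C)-.1 for o,d in rs])
C0=onz(b,(443,181),.15)
for rs in(rays[0],rays[1],rays[0]+rays[1]):
    best=min((least_squares(f,[C0[0],C0[1],p],args=(rs,),loss='cauchy',f_scale=.0015) for p in np.arange(0,6.3,.8)),key=lambda q:q.cost)
    res=f(best.x,rs);print('disc',best.x.round(4),np.degrees(best.x[2]),'inl',np.mean(abs(res)<.003),best.cost)
C,n=pose(best.x);print('top of nut proj',proj(a,C+.02*n),proj(b,C+.02*n),'cup',proj(a,C+.024*n),proj(b,C+.024*n))
# cup: dark
for s,(x,y) in((a,(207,228)),(b,(443,181))):
    v=s['color'].max(2);m=(v<90).astype(np.uint8);m2=np.zeros_like(m);m2[y-18:y+18,x-20:x+20]=m[y-18:y+18,x-20:x+20]
    c=max(cnts(m2),key=cv2.contourArea);print('cup box',cv2.boundingRect(c),cv2.fitEllipse(c))
print('jar',onz(b,(327,202),.06).round(3),'cap',onz(b,(406,244),.018).round(3),'pen',onz(b,(313,235),.01).round(3),'tq',onz(b,(339,132),.13).round(3),onz(b,(224,242),.13).round(3))
```

```text
bar [213.1 163.8] [0.5649 0.2074 0.188 ] [np.float64(0.0256), np.float64(0.0627)] yaw -171.6
bar [168.  168.2] [0.5548 0.2936 0.188 ] [np.float64(0.0358), np.float64(0.0805)] yaw -5.6
bar [256.9 159.4] [0.5751 0.124  0.188 ] [np.float64(0.0264), np.float64(0.1091)] yaw -163.2
rack edge [0.6097 0.3508 0.14  ] [0.6351 0.0891 0.14  ] 95.5493479299511
rack edge [0.521  0.3415 0.004 ] [0.5501 0.0824 0.004 ] 96.40647163930792
disc [ 0.5505 -0.2293  3.0687] 175.82465444313297 inl 0.6732673267326733 0.0005527198067913843
disc [ 0.5503 -0.2377  3.2873] 188.34996917753276 inl 0.6119402985074627 0.0005028037029394307
disc [ 0.5498 -0.2313  3.1875] 182.6301687217122 inl 0.5178571428571429 0.0012466940115351947
top of nut proj [[210.26210128 224.62215168]] [[441.3250292  182.38155559]] cup [[209.70403785 222.80783985]] [[441.90705126 183.24554395]]
cup box (193, 217, 30, 26) ((207.69200134277344, 229.19712829589844), (23.27511978149414, 28.730056762695312), 84.21416473388672)
cup box (429, 168, 29, 31) ((443.1676940917969, 182.17901611328125), (26.266355514526367, 29.553396224975586), 139.15963745117188)
jar [ 0.502 -0.012  0.06 ] cap [ 0.411 -0.196  0.018] pen [0.426 0.019 0.01 ] tq [ 0.644 -0.033  0.13 ] [0.413 0.196 0.13 ]
```

Run:
```python
from h import *
a=shot('scene');b=shot('top')
print('dome',tri(a,(207.3,226),b,(444,181.7)))
print('rim',tri(a,(208,224.3),b,(442.7,180.8)))
for s,p,q,z in((b,(384.3,136.7),(391,215),.06),(a,(276,296),(196,325),.0)):
    P,Q=onz(s,p,z),onz(s,q,z);d=Q-P;print('box edge',P.round(4),Q.round(4),np.linalg.norm(d),np.degrees(np.arctan2(d[1],d[0])))
for az in(176,182,186):
    n=np.array([.5*np.cos(np.radians(az)),.5*np.sin(np.radians(az)),.866])
    C=np.array([.5500,-.2325,.15]);print(az,proj(a,C+.02*n)[0].round(1),proj(b,C+.02*n)[0].round(1))
def big(s,x,y,w,h):
    return cv2.resize(s['color'][y:y+h,x:x+w],(400,300),interpolation=cv2.INTER_CUBIC)[...,::-1]
o=np.hstack([big(b,423,166,40,30),big(a,187,211,40,30)])
cv2.imwrite('pics/c1.png',cv2.convertScaleAbs(o,alpha=1.8))
```

```text
dome (array([ 0.54123934, -0.23734773,  0.16680512]), np.float64(0.0006266344432465998))
rim (array([ 0.54220331, -0.23392059,  0.17273602]), np.float64(0.0022764875422319124))
box edge [ 0.6507 -0.1367  0.06  ] [ 0.4762 -0.1535  0.06  ] 0.17529389269089177 -174.5006289948204
box edge [ 0.6392 -0.1399  0.    ] [ 0.6591 -0.3098  0.    ] 0.17109361192035255 -83.31686550606156
176 [210.2 224.7] [441.4 182.3]
182 [209.7 224.8] [441.9 182.3]
186 [209.3 224.9] [442.3 182.3]
```

View pics/c1.png

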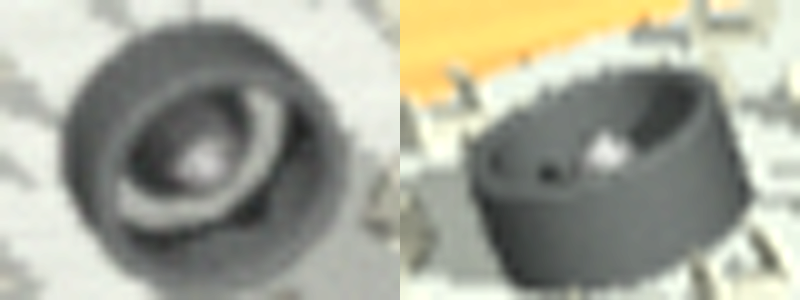

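The top crop shows the dome highlight at about top (443.5,182.5) and the rim centre at about (445,184). In the scene view the rim centre is at about (207,224). Together with the box edges this puts nut_base near (0.5505,-0.236,0.15), spindle azimuth about 186°. Next comes the approach.

```bash
cat >> h.py <<'E'
def axes(x,y):  # tool rotation with given x axis, y axis hint
    x=np.array(x,float);x/=np.linalg.norm(x);y=np.array(y,float);y-=x*(x@y);y/=np.linalg.norm(y)
    return np.stack([x,y,np.cross(x,y)],1)
def plan(p1,R1,N,p0=None,R0=None):
    """constant row (rotvec deg, shift cm) repeated N times"""
    st=r.get_state(); p0=st['tool_pos'] if p0 is None else p0; R0=R.from_quat(st['eef_rot']).as_matrix() if R0 is None else R0
    w=R.from_matrix(R0.T@R1).as_rotvec()/N
    M=sum(R0@R.from_rotvec(w*i).as_matrix() for i in range(N))
    s=np.linalg.solve(M,np.array(p1)-p0)
    print(N,'rows',np.degrees(w).round(2).tolist(),(s*100).round(3).tolist())
def st():
    s=r.get_state();print('t',round(s['clock'],2),'p',s['tool_pos'].round(4),'q',np.round(s['q'],2),'F',s['contact_force'].round(1),'M',s['moment'].round(2),'op',round(s['opening']*8.81,2))
    print(R.from_quat(s['eef_rot']).as_matrix().round(3).tolist());return s
E
python3 - <<'E'
from h import *
s=st()
by=np.array([np.cos(np.radians(106.8)),np.sin(np.radians(106.8)),0])
for sg in(1,-1): plan([.575,.124,.26],axes([0,0,-1],sg*by),24)
E
```

```text
t 0.3 p [0.1466 0.6074 0.2095] q [-1.3   0.69 -0.19  1.57  0.16  0.9  -0.22] F [ 0.3 -1.1  0.2] M [ 0.03 -0.    0.01] op 8.82
[[-0.0, 0.235, 0.972], [-0.0, 0.972, -0.235], [-1.0, -0.0, 0.0]]
24 rows [-1.27, -0.0, 0.0] [-0.21, -2.069, 1.771]
24 rows [6.23, 0.0, 0.0] [-0.211, 2.181, 2.914]
```

Call:
drive_tool(
  deltas=[
    [[-1.27, 0, 0], [-0.21, -2.07, 1.77], 5],
    [[-1.27, 0, 0], [-0.21, -2.07, 1.77], 5],
    [[-1.27, 0, 0], [-0.21, -2.07, 1.77], 5],
    [[-1.27, 0, 0], [-0.21, -2.07, 1.77], 5],
    [[-1.27, 0, 0], [-0.21, -2.07, 1.77], 5],
    [[-1.27, 0, 0], [-0.21, -2.07, 1.77], 5],
    [[-1.27, 0, 0], [-0.21, -2.07, 1.77], 5],
    [[-1.27, 0, 0], [-0.21, -2.07, 1.77], 5],
    [[-1.27, 0, 0], [-0.21, -2.07, 1.77], 5],
    [[-1.27, 0, 0], [-0.21, -2.07, 1.77], 5],
    [[-1.27, 0, 0], [-0.21, -2.07, 1.77], 5],
    [[-1.27, 0, 0], [-0.21, -2.07, 1.77], 5],
  ],
)

```text
clock: 1.3
tool_pos: [0.3292, 0.3361, 0.2351]
eef_rot: [-0.011, 0.707, 0.011, 0.707]
contact_force: [0.1, -0.9, 0.3]
opening: 0.569
```

Call:
drive_tool(
  deltas=[
    [[-1.27, 0, 0], [-0.21, -2.07, 1.77], 5],
    [[-1.27, 0, 0], [-0.21, -2.07, 1.77], 5],
    [[-1.27, 0, 0], [-0.21, -2.07, 1.77], 5],
    [[-1.27, 0, 0], [-0.21, -2.07, 1.77], 5],
    [[-1.27, 0, 0], [-0.21, -2.07, 1.77], 5],
    [[-1.27, 0, 0], [-0.21, -2.07, 1.77], 5],
    [[-1.27, 0, 0], [-0.21, -2.07, 1.77], 5],
    [[-1.27, 0, 0], [-0.21, -2.07, 1.77], 5],
    [[-1.27, 0, 0], [-0.21, -2.07, 1.77], 5],
    [[-1.27, 0, 0], [-0.21, -2.07, 1.77], 5],
    [[-1.27, 0, 0], [-0.21, -2.07, 1.77], 5],
    [[-1.27, 0, 0], [-0.21, -2.07, 1.77], 5],
  ],
)

```text
clock: 2.3
tool_pos: [0.5762, 0.123, 0.2602]
eef_rot: [-0.104, 0.699, 0.104, 0.699]
contact_force: [-0.8, -0.0, -0.4]
opening: 0.567
```

Run:
```python
from h import *
s=st()
by=np.array([np.cos(np.radians(106.8)),np.sin(np.radians(106.8)),0])
plan([.575,.124,.178],axes([0,0,-1],by),8)
a=shot('scene');b=shot('top')
def c(s,x,y,w,h): return cv2.resize(s['color'][y:y+h,x:x+w],(400,300),interpolation=cv2.INTER_CUBIC)[...,::-1]
cv2.imwrite('pics/g0.png',np.hstack([c(b,190,100,160,120),c(a,330,110,160,120)]))
```

```text
t 2.3 p [0.5762 0.123  0.2602] q [-0.06  0.6  -0.4   1.61  0.27  0.99  1.33] F [-0.8 -0.  -0.4] M [ 0.1   0.   -0.01] op 5.0
[[-0.0, -0.291, 0.957], [-0.0, 0.957, 0.291], [-1.0, -0.0, -0.0]]
8 rows [0.02, -0.0, 0.0] [1.028, 0.017, -0.01]
```

View pics/g0.png

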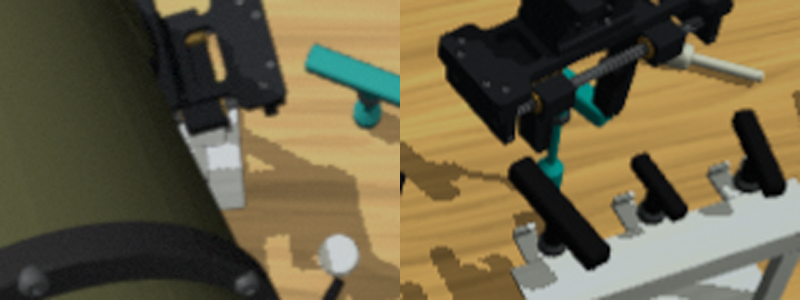

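Run:
```python
from h import *
a=shot('scene')
P=[[.575,.124,.195],[.576,.123,.249],[.576,.123,.23],[.569,.147,.249],[.583,.099,.249]]
print(((proj(a,P)-[330,110])*2.5+[400,0]).round(0))
```

```text
[[557. 203.]
 [564. 160.]
 [561. 176.]
 [591. 147.]
 [536. 174.]]
```

Call:
drive_tool(
  deltas=[
    [[0, 0, 0], [1.0, 0, 0], 5],
    [[0, 0, 0], [1.0, 0, 0], 5],
    [[0, 0, 0], [1.0, 0, 0], 5],
    [[0, 0, 0], [1.0, 0, 0], 5],
  ],
)

```text
clock: 2.78
tool_pos: [0.5739, 0.1251, 0.2187]
eef_rot: [-0.105, 0.7, 0.105, 0.699]
contact_force: [0.0, 0.9, 1.2]
opening: 0.565
```

Run:
```python
from h import *
s=st();p=s['tool_pos'];Rm=R.from_quat(s['eef_rot']).as_matrix()
a=shot('scene')
P=[p+Rm@[.011,y,z] for y in(-.025,.025) for z in(-.009,.009)]+[[.575,.124,.195]]
im=cv2.resize(a['color'][100:250,320:520],(800,600),interpolation=cv2.INTER_CUBIC)[...,::-1].copy()
im=cv2.convertScaleAbs(im,alpha=1.6)
for q in proj(a,P): cv2.drawMarker(im,tuple(int(v) for v in (q-[320,100])*4),(0,0,255),0,12)
cv2.imwrite('pics/g1.png',im)
```

```text
t 2.78 p [0.5739 0.1251 0.2187] q [-0.07  0.65 -0.38  1.66  0.29  0.89  1.3 ] F [0.  0.9 1.2] M [-0.01 -0.06 -0.01] op 4.98
[[-0.002, -0.293, 0.956], [-0.0, 0.956, 0.293], [-1.0, 0.0, -0.002]]
```

View pics/g1.png

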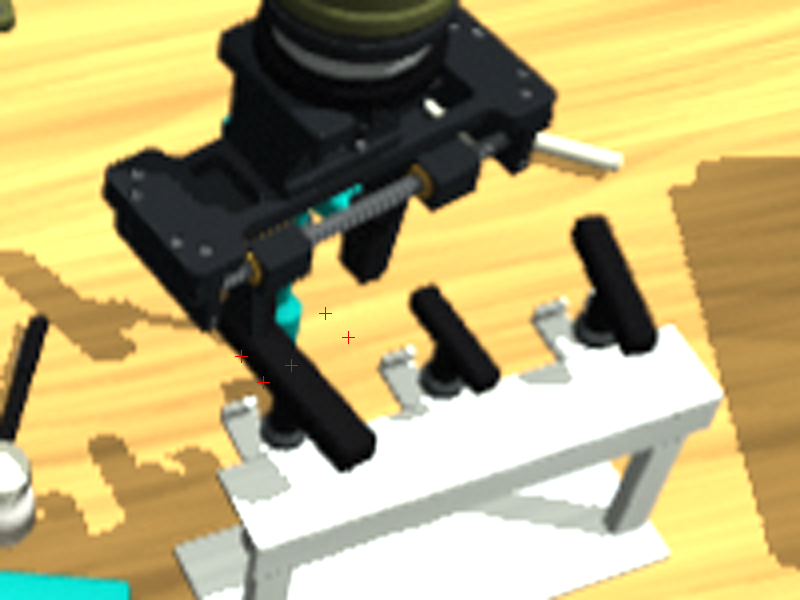

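The bar centre marker fits the bar at (290,365), but the visible right fingertip, at (365,280), sits about 12 px above its predicted place. I'll check the tip reach, then descend, which is safe whichever is right.

Run:
```python
from h import *
print(r.tip_reach,[x for x in dir(r) if x[0]!='_'])
st()
by=np.array([np.cos(np.radians(106.8)),np.sin(np.radians(106.8)),0])
plan([.575,.124,.178],axes([0,0,-1],by),4)
```

```text
0.011 ['Unreachable', 'finish_job', 'get_state', 'snapshot', 'tip_reach']
t 2.83 p [0.5729 0.1244 0.2167] q [-0.07  0.65 -0.38  1.67  0.29  0.89  1.3 ] F [-0.7 -1.  -2.4] M [-0.03  0.03  0.01] op 4.98
[[-0.005, -0.293, 0.956], [-0.001, 0.956, 0.293], [-1.0, 0.0, -0.005]]
4 rows [0.05, -0.07, -0.0] [0.968, -0.025, 0.05]
```

Call:
drive_tool(
  deltas=[
    [[0, 0, 0], [1.0, 0, 0], 5],
    [[0, 0, 0], [1.0, 0, 0], 5],
    [[0, 0, 0], [1.0, 0, 0], 5],
    [[0, 0, 0], [1.0, 0, 0], 5],
  ],
)

```text
clock: 3.17
tool_pos: [0.5751, 0.1243, 0.179]
eef_rot: [-0.104, 0.699, 0.104, 0.699]
contact_force: [-0.0, -0.0, 0.7]
opening: 0.567
```

Call:
drive_tool(
  deltas=[
    [[0, 0, 0], [0, 0, 0], 1.5],
    [[0, 0, 0], [0, 0, 0], 1.5],
    [[0, 0, 0], [0, 0, 0], 1.5],
    [[0, 0, 0], [0, 0, 0], 1.5],
    [[0, 0, 0], [0, 0, 0], 1.5],
    [[0, 0, 0], [0, 0, 0], 1.5],
  ],
  force=20,
)

```text
clock: 3.67
tool_pos: [0.5756, 0.1244, 0.1806]
eef_rot: [-0.104, 0.699, 0.104, 0.7]
contact_force: [-0.0, -0.4, 0.4]
opening: 0.174
```

Run:
```python
from h import *
s=st();p=s['tool_pos'];Rm=R.from_quat(s['eef_rot']).as_matrix()
a=shot('scene')
im=cv2.resize(a['color'][100:250,320:520],(800,600),interpolation=cv2.INTER_CUBIC)[...,::-1].copy()
im=cv2.convertScaleAbs(im,alpha=1.6)
cv2.imwrite('pics/g2.png',im)
```

```text
t 3.67 p [0.5756 0.1244 0.1806] q [-0.08  0.69 -0.36  1.7   0.32  0.8   1.27] F [-0.  -0.4  0.4] M [ 0.01 -0.02  0.01] op 1.54
[[0.001, -0.291, 0.957], [0.0, 0.957, 0.291], [-1.0, 0.0, 0.001]]
```

View pics/g2.png

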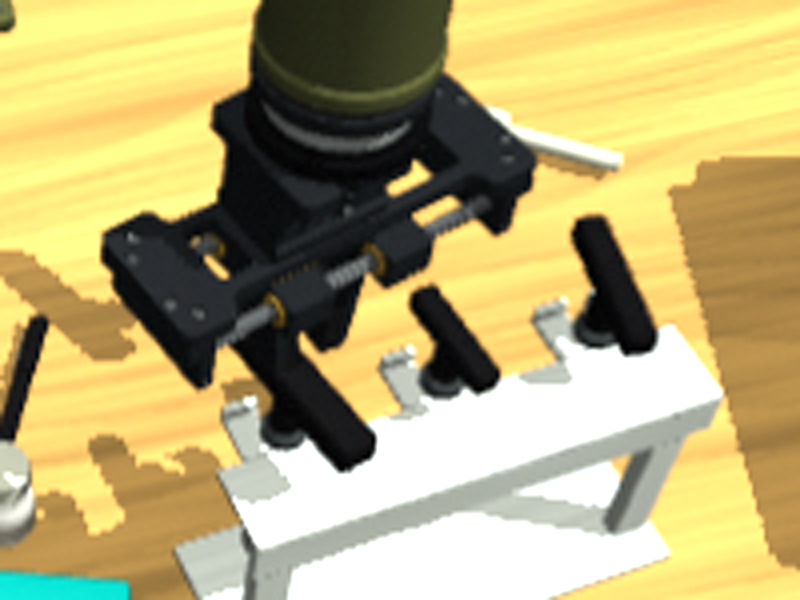

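The image shows the jaws shut above the bar, with tips near (335,347), and the opening of 15 mm confirms they closed on nothing. The real tips therefore stand higher than reported. I'll work out by how much.

Run:
```python
from h import *
from scipy.optimize import least_squares
s=r.get_state();a=shot('scene');p=s['tool_pos'];Rm=R.from_quat(s['eef_rot']).as_matrix()
seen=np.array([[332,348],[350,338]])/4+[320,100]
loc=[[.011,.0077,.009],[.011,.0247,.009]]
P=np.array([p+Rm@l for l in loc])
f=lambda d:(proj(a,P+d)-seen).ravel()
print(proj(a,P),seen)
q=least_squares(lambda z:f([0,0,z[0]]),[0]);print('z only',q.x,q.fun)
q=least_squares(lambda z:f([z[0],z[1],0]),[0,0]);print('xy',q.x,q.fun)
```

```text
[[397.64640114 200.68431254]
 [404.54752105 197.01388428]] [[403.  187. ]
 [407.5 184.5]]
z only [0.04320962] [-2.87050691  0.33557401 -0.20501496 -0.9073834 ]
xy [-0.02888434  0.01940257] [-1.11644851  0.50372384  1.12154961 -0.52157877]
```

Call:
drive_tool(
  deltas=[
    [[0, 0, 0], [0, 0, 0], 5],
    [[0, 0, 0], [0, 0, 0], 5],
    [[0, 0, 0], [0, 0, 0], 5],
    [[0, 0, 0], [0.5, 0, 0], 5],
    [[0, 0, 0], [0.5, 0, 0], 5],
    [[0, 0, 0], [0, 0, 0], 5],
  ],
)

```text
clock: 4.27
tool_pos: [0.5744, 0.124, 0.1688]
eef_rot: [-0.104, 0.7, 0.104, 0.699]
contact_force: [-1.4, 0.7, -0.2]
opening: 0.558
```

Call:
drive_tool(
  deltas=[
    [[0, 0, 0], [0.5, 0, 0], 5],
    [[0, 0, 0], [0.5, 0, 0], 5],
    [[0, 0, 0], [0, 0, 0], 5],
  ],
)

```text
clock: 4.52
tool_pos: [0.5745, 0.1241, 0.1589]
eef_rot: [-0.104, 0.7, 0.104, 0.699]
contact_force: [0.5, 0.0, 0.2]
opening: 0.57
```

Run:
```python
from h import *
s=st();p=s['tool_pos'];Rm=R.from_quat(s['eef_rot']).as_matrix()
a=shot('scene');b=shot('top')
c=lambda s,x,y,w,h:cv2.convertScaleAbs(cv2.resize(s['color'][y:y+h,x:x+w],(400,400),interpolation=cv2.INTER_CUBIC)[...,::-1],alpha=1.8)
cv2.imwrite('pics/g3.png',np.hstack([c(a,340,110,100,100),c(b,190,90,110,110)]))
```

```text
t 4.52 p [0.5745 0.1241 0.1589] q [-0.09  0.72 -0.35  1.73  0.34  0.76  1.26] F [0.5 0.  0.2] M [ 0.03  0.04 -0.03] op 5.03
[[-0.002, -0.291, 0.957], [-0.001, 0.957, 0.291], [-1.0, 0.0, -0.002]]
```

View pics/g3.png

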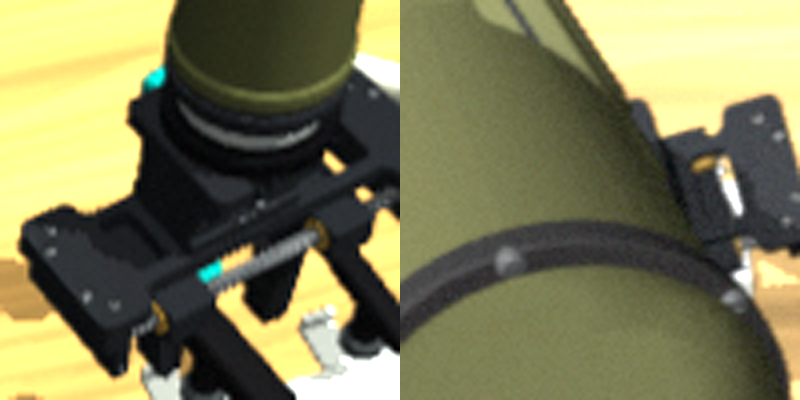

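Run:
```python
from h import *
s=r.get_state();a=shot('scene');b=shot('top');p=s['tool_pos'];Rm=R.from_quat(s['eef_rot']).as_matrix()
for pa,pb in(((88,297),(780,135)),((115,305),(757,118))):
    P,e=tri(a,np.array(pa)/4+[340,110],b,(np.array(pb)-[400,0])*.275+[190,90]);print(P.round(4),e,'tool',(Rm.T@(P-p)).round(4))
```

```text
[0.6137 0.0448 0.2915] 0.0003856760611875752 tool [-0.1317 -0.0872  0.0138]
[0.6211 0.0549 0.2918] 0.0005460242280554579 tool [-0.1321 -0.0797  0.0238]
```

Two body screws triangulate to 0.4 mm and suggest the whole gripper stands about 35–40 mm higher than the pose says, with xy fine. I'll test by closing here.

Call:
drive_tool(
  deltas=[
    [[0, 0, 0], [0, 0, 0], 1.2],
    [[0, 0, 0], [0, 0, 0], 1.2],
    [[0, 0, 0], [0, 0, 0], 1.2],
    [[0, 0, 0], [0, 0, 0], 1.2],
    [[0, 0, 0], [0, 0, 0], 1.2],
  ],
  force=6,
)

```text
clock: 5.13
tool_pos: [0.5753, 0.1243, 0.1602]
eef_rot: [-0.104, 0.699, 0.104, 0.699]
contact_force: [0.5, -0.5, 0.5]
opening: 0.248
```

It gripped the bar (21.9 mm). So the tips overlap the bar only at their ends and the pose offset is real. Reopening to go 1.9 cm deeper.

Call:
drive_tool(
  deltas=[
    [[0, 0, 0], [0, 0, 0], 5],
    [[0, 0, 0], [0, 0, 0], 5],
    [[0, 0, 0], [0, 0, 0], 5],
    [[0, 0, 0], [0.65, 0, 0], 5],
    [[0, 0, 0], [0.65, 0, 0], 5],
    [[0, 0, 0], [0.6, 0, 0], 5],
    [[0, 0, 0], [0, 0, 0], 5],
  ],
)

```text
clock: 5.72
tool_pos: [0.5741, 0.1239, 0.1393]
eef_rot: [-0.104, 0.701, 0.104, 0.698]
contact_force: [-0.8, -0.8, -0.5]
opening: 0.57
```

Call:
drive_tool(
  deltas=[
    [[0, 0, 0], [0, 0, 0], 1.2],
    [[0, 0, 0], [0, 0, 0], 1.2],
    [[0, 0, 0], [0, 0, 0], 1.2],
    [[0, 0, 0], [0, 0, 0], 1.2],
    [[0, 0, 0], [0, 0, 0], 1.2],
    [[0, 0, 0], [0, 0, 0], 1.2],
    [[0, 0, 0], [0, 0, 0], 1.2],
    [[0, 0, 0], [0, 0, 0], 1.2],
  ],
  force=60,
)

```text
clock: 6.38
tool_pos: [0.5754, 0.1244, 0.1414]
eef_rot: [-0.104, 0.699, 0.104, 0.7]
contact_force: [0.0, -0.7, 1.4]
opening: 0.243
```

Run:
```python
from h import *
for i in range(4):
    st(); shot('top')
```

```text
t 6.38 p [0.5754 0.1244 0.1414] q [-0.1   0.74 -0.34  1.74  0.35  0.72  1.25] F [ 0.  -0.7  1.4] M [0.08 0.05 0.01] op 2.14
[[0.0, -0.291, 0.957], [0.0, 0.957, 0.291], [-1.0, 0.0, 0.001]]
t 6.43 p [0.5754 0.1244 0.1414] q [-0.1   0.74 -0.34  1.74  0.35  0.72  1.25] F [-0.1 -0.4  1.6] M [ 0.07  0.08 -0.02] op 2.15
[[0.001, -0.291, 0.957], [0.0, 0.957, 0.291], [-1.0, 0.0, 0.001]]
t 6.48 p [0.5754 0.1244 0.1414] q [-0.1   0.74 -0.34  1.74  0.35  0.72  1.25] F [-0.8 -0.2  1.3] M [ 0.05  0.01 -0.  ] op 2.11
[[0.0, -0.291, 0.957], [0.0, 0.957, 0.291], [-1.0, 0.0, 0.001]]
t 6.53 p [0.5754 0.1244 0.1414] q [-0.1   0.74 -0.34  1.74  0.35  0.72  1.25] F [ 0.  -0.7  2.9] M [ 0.01  0.07 -0.03] op 2.11
[[0.0, -0.291, 0.957], [0.0, 0.957, 0.291], [-1.0, 0.0, 0.001]]
```

Call:
drive_tool(
  deltas=[
    [[0, 0, 0], [-0.75, 0, 0], 1.2],
    [[0, 0, 0], [-0.75, 0, 0], 1.2],
    [[0, 0, 0], [-0.75, 0, 0], 1.2],
    [[0, 0, 0], [-0.75, 0, 0], 1.2],
    [[0, 0, 0], [0, 0, 0], 1.2],
  ],
)

```text
clock: 7.0
tool_pos: [0.5764, 0.1247, 0.173]
eef_rot: [-0.104, 0.698, 0.104, 0.701]
contact_force: [0.3, -0.4, -1.6]
opening: 0.241
```

Call:
drive_tool(
  deltas=[
    [[0, 0, 0], [0, 0.38, -1.96], 1.2],
    [[0, 0, 0], [0, 0.38, -1.96], 1.2],
    [[0, 0, 0], [0, 0.38, -1.96], 1.2],
    [[0, 0, 0], [0, 0.38, -1.96], 1.2],
    [[0, 0, 0], [0, 0, 0], 1.2],
  ],
)

```text
clock: 7.42
tool_pos: [0.4911, 0.115, 0.171]
eef_rot: [-0.105, 0.701, 0.104, 0.697]
contact_force: [-0.6, -0.8, -1.1]
opening: 0.246
```

Run:
```python
from h import *
s=st();p=s['tool_pos'];Rm=R.from_quat(s['eef_rot']).as_matrix()
a=shot('scene')
im=cv2.resize(a['color'][100:250,300:500],(800,600),interpolation=cv2.INTER_CUBIC)[...,::-1].copy()
im=cv2.convertScaleAbs(im,alpha=1.6)
P=[p+Rm@[-.0436+d,0,0] for d in(0,.045,.119,.15)]
for q in proj(a,P): cv2.drawMarker(im,tuple(int(v) for v in (q-[300,100])*4),(0,0,255),0,12)
cv2.imwrite('pics/l0.png',im)
```

```text
t 7.42 p [0.4911 0.115  0.171 ] q [-0.1   0.61 -0.35  1.96  0.34  0.64  1.2 ] F [-0.6 -0.8 -1.1] M [ 0.    0.11 -0.02] op 2.17
[[-0.005, -0.293, 0.956], [-0.002, 0.956, 0.293], [-1.0, -0.001, -0.006]]
```

View pics/l0.png

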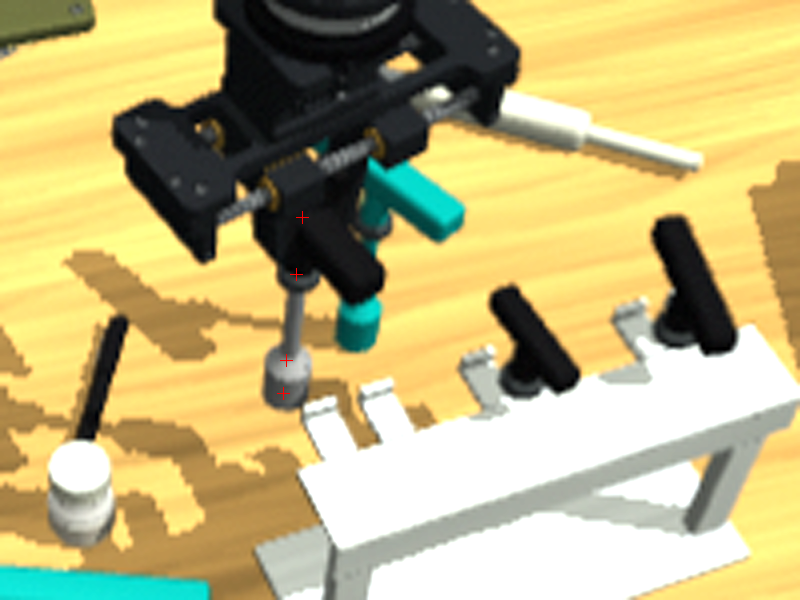

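The wrench is out of the fork cleanly. Its collar at (297,280) and socket mouth at (285,400) lie within 2 px of the prediction. Lifting, then on to a hover over the nut.

Call:
drive_tool(
  deltas=[
    [[0, 0, 0], [-3.2, 0, 0], 1.2],
    [[0, 0, 0], [-3.2, 0, 0], 1.2],
    [[0, 0, 0], [-3.2, 0, 0], 1.2],
    [[0, 0, 0], [-3.2, 0, 0], 1.2],
    [[0, 0, 0], [-3.2, 0, 0], 1.2],
    [[0, 0, 0], [0, 0, 0], 1.2],
  ],
)

```text
clock: 7.97
tool_pos: [0.5003, 0.1179, 0.3375]
eef_rot: [-0.103, 0.695, 0.105, 0.704]
contact_force: [0.9, 0.7, -1.7]
opening: 0.241
```

```bash
cat >> h.py <<'E'
az=np.radians(186);n=np.array([.5*np.cos(az),.5*np.sin(az),np.cos(np.pi/6)])
C=np.array([.5505,-.2363,.15]);yr=np.array([np.sin(az),-np.cos(az),0])
def wpose(h,rel,L=.1064,C=C):
    "TCP pose with the mouth h above nut base, wrench turned rel deg (ccw) from rotator axes"
    y=R.from_rotvec(n*np.radians(rel)).apply(yr); return C+(h+L)*n,axes(-n,y)
E
python3 - <<'E'
from h import *
st();p,Rm=wpose(.06,-23);print(p,Rm.round(3).tolist());plan(p,Rm,24)
E
```

```text
t 7.97 p [0.5003 0.1179 0.3375] q [-0.03  0.41 -0.44  1.71  0.2   1.05  1.33] F [ 0.9  0.7 -1.7] M [ 0.09 -0.1   0.01] op 2.13
[[0.013, -0.29, 0.957], [0.005, 0.957, 0.29], [-1.0, 0.001, 0.014]]
[ 0.46775578 -0.24499677  0.29410663] [[0.497, 0.24, 0.834], [0.052, 0.951, -0.305], [-0.866, 0.195, 0.46]]
24 rows [1.38, -1.23, 0.12] [0.022, -1.538, -0.195]
```

Call:
drive_tool(
  deltas=[
    [[1.38, -1.23, 0.12], [0.02, -1.54, -0.2], 1.2],
    [[1.38, -1.23, 0.12], [0.02, -1.54, -0.2], 1.2],
    [[1.38, -1.23, 0.12], [0.02, -1.54, -0.2], 1.2],
    [[1.38, -1.23, 0.12], [0.02, -1.54, -0.2], 1.2],
    [[1.38, -1.23, 0.12], [0.02, -1.54, -0.2], 1.2],
    [[1.38, -1.23, 0.12], [0.02, -1.54, -0.2], 1.2],
    [[1.38, -1.23, 0.12], [0.02, -1.54, -0.2], 1.2],
    [[1.38, -1.23, 0.12], [0.02, -1.54, -0.2], 1.2],
    [[1.38, -1.23, 0.12], [0.02, -1.54, -0.2], 1.2],
    [[1.38, -1.23, 0.12], [0.02, -1.54, -0.2], 1.2],
    [[1.38, -1.23, 0.12], [0.02, -1.54, -0.2], 1.2],
    [[1.38, -1.23, 0.12], [0.02, -1.54, -0.2], 1.2],
  ],
)

```text
clock: 8.97
tool_pos: [0.5032, -0.0704, 0.3215]
eef_rot: [0.021, 0.613, 0.023, 0.79]
contact_force: [0.8, 0.3, -1.1]
opening: 0.24
```

Call:
drive_tool(
  deltas=[
    [[1.38, -1.23, 0.12], [0.02, -1.54, -0.2], 1.2],
    [[1.38, -1.23, 0.12], [0.02, -1.54, -0.2], 1.2],
    [[1.38, -1.23, 0.12], [0.02, -1.54, -0.2], 1.2],
    [[1.38, -1.23, 0.12], [0.02, -1.54, -0.2], 1.2],
    [[1.38, -1.23, 0.12], [0.02, -1.54, -0.2], 1.2],
    [[1.38, -1.23, 0.12], [0.02, -1.54, -0.2], 1.2],
    [[1.38, -1.23, 0.12], [0.02, -1.54, -0.2], 1.2],
    [[1.38, -1.23, 0.12], [0.02, -1.54, -0.2], 1.2],
    [[1.38, -1.23, 0.12], [0.02, -1.54, -0.2], 1.2],
    [[1.38, -1.23, 0.12], [0.02, -1.54, -0.2], 1.2],
    [[1.38, -1.23, 0.12], [0.02, -1.54, -0.2], 1.2],
    [[1.38, -1.23, 0.12], [0.02, -1.54, -0.2], 1.2],
  ],
)

```text
clock: 9.97
tool_pos: [0.4616, -0.2489, 0.2899]
eef_rot: [0.145, 0.503, -0.058, 0.85]
contact_force: [-0.2, -1.3, -2.1]
opening: 0.239
```

```bash
cat > v.py <<'E'
from h import *
import sys
def view(name):
    s=st();p=s['tool_pos'];Rm=R.from_quat(s['eef_rot']).as_matrix()
    a=shot('scene');b=shot('top')
    o=[]
    for c,x,y,w,h in((a,150,140,100,150),(b,390,130,80,120)):
        im=cv2.convertScaleAbs(cv2.resize(c['color'][y:y+h,x:x+w],(400,600),interpolation=cv2.INTER_CUBIC)[...,::-1],alpha=1.6)
        k=400/w
        for d,col in((.045,(0,255,0)),(.119,(0,0,255)),(.15,(0,0,255))):
            q=proj(c,p+Rm@[-.0436+d,0,0])[0]; cv2.drawMarker(im,tuple(int(v) for v in (q-[x,y])*k),col,0,10)
        for d in(0,.02): q=proj(c,C+d*n)[0]; cv2.drawMarker(im,tuple(int(v) for v in (q-[x,y])*k),(255,0,0),1,10)
        o.append(im)
    cv2.imwrite('pics/'+name,np.hstack(o)); return s
E
python3 -c "
from v import *
s=view('n0.png');p,Rm=wpose(.06,-23);plan(p,Rm,1)"
```

```text
t 9.97 p [ 0.4616 -0.2489  0.2899] q [ 1.09  0.39 -0.64  2.15 -0.25  0.26  2.03] F [-0.2 -1.3 -2.1] M [-0.08  0.66 -0.03] op 2.11
[[0.487, 0.244, 0.838], [0.047, 0.951, -0.304], [-0.872, 0.187, 0.452]]
1 rows [-0.28, -0.68, 0.62] [-0.062, 0.856, 0.761]
```

View pics/n0.png

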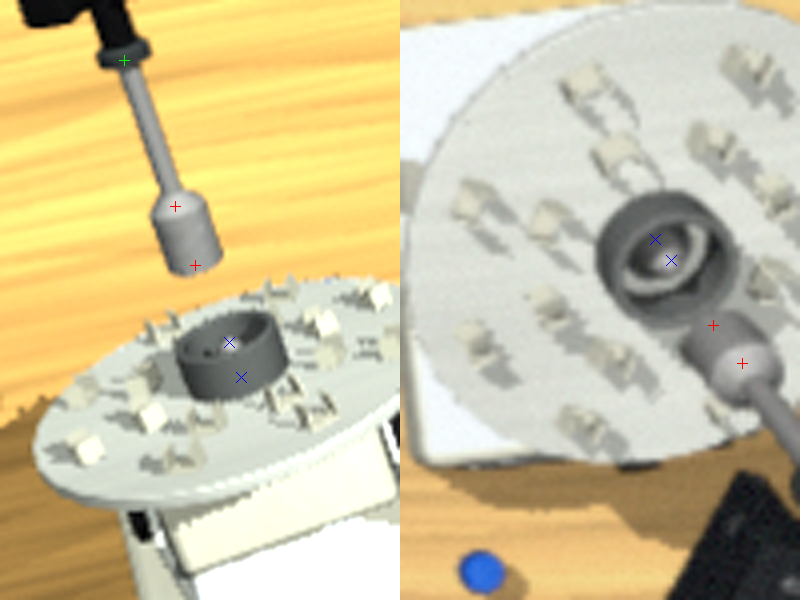

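The projected wrench points sit right on the wrench and the blue nut-top marker sits on the dome in both views, so the model is sound. Checking the settled pose before descending.

```bash
python3 -c "
from h import *
s=st();p,Rm=wpose(.045,-23);plan(p,Rm,3)"
```

```text
t 10.07 p [ 0.4595 -0.2507  0.2885] q [ 1.09  0.39 -0.64  2.16 -0.24  0.26  2.03] F [ 0.7 -0.1 -1.7] M [-0.08  0.7   0.05] op 2.16
[[0.485, 0.25, 0.838], [0.046, 0.95, -0.309], [-0.874, 0.188, 0.449]]
3 rows [-0.09, -0.23, 0.21] [0.481, 0.289, 0.258]
```

Call:
drive_tool(
  deltas=[
    [[-0.1, -0.23, 0.2], [0.48, 0.29, 0.26], 1.2],
    [[-0.1, -0.23, 0.2], [0.48, 0.29, 0.26], 1.2],
    [[-0.1, -0.23, 0.2], [0.48, 0.29, 0.26], 1.2],
    [[0, 0, 0], [0, 0, 0], 1.2],
  ],
)

```text
clock: 10.4
tool_pos: [0.479, -0.2389, 0.2828]
eef_rot: [0.143, 0.498, -0.051, 0.854]
contact_force: [0.1, -0.0, -1.0]
opening: 0.244
```

```bash
python3 -c "
from h import *
s=st();p,Rm=wpose(.022,-23);plan(p,Rm,4)"
```

```text
t 10.4 p [ 0.479  -0.2389  0.2828] q [ 1.05  0.41 -0.64  2.16 -0.24  0.21  2.01] F [ 0.1 -0.  -1. ] M [-0.1   0.77  0.05] op 2.15
[[0.499, 0.229, 0.835], [0.056, 0.954, -0.295], [-0.865, 0.194, 0.463]]
4 rows [0.15, 0.02, -0.06] [0.558, -0.158, -0.06]
```

Call:
drive_tool(
  deltas=[
    [[0.15, 0, 0], [0.4, -0.16, -0.06], 1.2],
    [[0.15, 0, 0], [0.4, -0.16, -0.06], 1.2],
    [[0.15, 0, 0], [0.4, -0.16, -0.06], 1.2],
    [[0, 0, 0], [0, 0, 0], 1.2],
    [[0, 0, 0], [0, 0, 0], 1.2],
  ],
)

```text
clock: 10.82
tool_pos: [0.4804, -0.2444, 0.2703]
eef_rot: [0.148, 0.498, -0.055, 0.853]
contact_force: [-0.3, 0.6, -1.7]
opening: 0.243
```

```bash
python3 -c "
from h import *
s=st();p,Rm=wpose(.022,-23);plan(p,Rm,3)
shot('top');s=st();plan(p,Rm,3)"
```

```text
t 10.82 p [ 0.4804 -0.2444  0.2703] q [ 1.04  0.44 -0.63  2.16 -0.24  0.18  2.01] F [-0.3  0.6 -1.7] M [-0.08  0.62  0.05] op 2.14
[[0.498, 0.24, 0.833], [0.054, 0.95, -0.306], [-0.865, 0.198, 0.46]]
3 rows [-0.02, 0.01, -0.04] [0.368, 0.033, 0.019]
t 10.87 p [ 0.4805 -0.2443  0.2705] q [ 1.04  0.44 -0.63  2.16 -0.24  0.18  2.01] F [-0.1 -0.4 -2. ] M [-0.11  0.69  0.01] op 2.16
[[0.498, 0.24, 0.833], [0.054, 0.95, -0.306], [-0.865, 0.198, 0.461]]
3 rows [-0.02, 0.02, -0.04] [0.374, 0.03, 0.013]
```

Call:
drive_tool(
  deltas=[
    [[0, 0, 0], [0.4, 0.03, 0.01], 1.2],
    [[0, 0, 0], [0.4, 0.03, 0.01], 1.2],
    [[0, 0, 0], [0.4, 0.03, 0.01], 1.2],
    [[0, 0, 0], [0.4, 0, 0], 1.2],
    [[0, 0, 0], [0.4, 0, 0], 1.2],
    [[0, 0, 0], [0, 0, 0], 1.2],
  ],
)

```text
clock: 11.37
tool_pos: [0.4912, -0.2425, 0.253]
eef_rot: [0.148, 0.498, -0.055, 0.853]
contact_force: [-0.1, -1.0, -1.8]
opening: 0.24
```

```bash
cat >> h.py <<'E'
def nutstate(rel=-23):
    s=st();Rm=R.from_quat(s['eef_rot']).as_matrix();m=s['tool_pos']+Rm@[.1064,0,0]-C
    b=np.cross(n,yr);u=Rm[:,1]
    print('mouth h,xr,yr mm',(np.array([m@n,m@np.cross(yr,n),m@yr])*1e3).round(1),'rel deg',np.degrees(np.arctan2(u@b,u@yr)).round(1),'tilt',np.degrees(np.arccos(-Rm[:,0]@n)).round(1),'F axial',(s['contact_force']@n).round(1))
E
python3 -c "
from h import *
nutstate();p,Rm=wpose(.008,-23);plan(p,Rm,3)"
```

```text
t 11.37 p [ 0.4912 -0.2425  0.253 ] q [ 0.99  0.48 -0.6   2.17 -0.24  0.13  2.  ] F [-0.1 -1.  -1.8] M [-0.22  0.65 -0.09] op 2.12
[[0.498, 0.24, 0.833], [0.054, 0.95, -0.306], [-0.865, 0.198, 0.461]]
mouth h,xr,yr mm [12.6  0.1  0.2] rel deg -23.1 tilt 0.1 F axial -1.5
3 rows [-0.02, 0.01, -0.04] [0.153, 0.0, 0.003]
```

Call:
drive_tool(
  deltas=[
    [[0, 0, 0], [0.2, 0, 0], 1.2],
    [[0, 0, 0], [0.2, 0, 0], 1.2],
    [[0, 0, 0], [0.2, 0, 0], 1.2],
    [[0, 0, 0], [0, 0, 0], 1.2],
  ],
)

```text
clock: 11.7
tool_pos: [0.4938, -0.2429, 0.2481]
eef_rot: [0.148, 0.498, -0.055, 0.853]
contact_force: [0.5, -1.1, -3.8]
opening: 0.245
```

```bash
python3 -c "
from h import *
nutstate()"
```

```text
t 11.7 p [ 0.4938 -0.2429  0.2481] q [ 0.98  0.49 -0.59  2.17 -0.24  0.12  2.  ] F [ 0.5 -1.1 -3.8] M [-0.8   1.05 -0.35] op 2.16
[[0.498, 0.241, 0.833], [0.053, 0.95, -0.307], [-0.865, 0.197, 0.461]]
mouth h,xr,yr mm [ 7.1 -0.2 -0.5] rel deg -23.1 tilt 0.1 F axial -3.4
```

Call:
drive_tool(
  deltas=[
    [[0, 0, 0], [0.2, 0, 0], 1.2],
    [[0, 0, 0], [0.2, 0, 0], 1.2],
    [[0, 0, 0], [0, 0, 0], 1.2],
  ],
)

```text
clock: 11.95
tool_pos: [0.496, -0.2425, 0.2448]
eef_rot: [0.148, 0.498, -0.055, 0.853]
contact_force: [-1.1, -3.1, -3.7]
opening: 0.246
```

```bash
python3 -c "
from h import *
nutstate()"
```

```text
t 11.95 p [ 0.496  -0.2425  0.2448] q [ 0.97  0.49 -0.59  2.17 -0.23  0.11  2.  ] F [-1.1 -3.1 -3.7] M [-0.94  1.14 -0.44] op 2.17
[[0.499, 0.241, 0.833], [0.053, 0.95, -0.307], [-0.865, 0.197, 0.461]]
mouth h,xr,yr mm [ 3.1  0.1 -0.4] rel deg -23.1 tilt 0.1 F axial -2.5
```

Call:
drive_tool(
  deltas=[
    [[0, 0, 0], [0.1, 0, 0], 1.2],
    [[0, 0, 0], [0.1, 0, 0], 1.2],
    [[0, 0, 0], [0, 0, 0], 1.2],
  ],
)

```text
clock: 12.2
tool_pos: [0.497, -0.2422, 0.2432]
eef_rot: [0.148, 0.498, -0.055, 0.853]
contact_force: [-2.2, -2.9, -1.9]
opening: 0.242
```

```bash
python3 -c "
from h import *
nutstate()"
```

```text
t 12.2 p [ 0.497  -0.2422  0.2432] q [ 0.97  0.5  -0.58  2.17 -0.23  0.1   2.  ] F [-2.2 -2.9 -1.9] M [-1.09  1.22 -0.48] op 2.14
[[0.499, 0.241, 0.833], [0.053, 0.95, -0.306], [-0.865, 0.197, 0.461]]
mouth h,xr,yr mm [ 1.3  0.2 -0.2] rel deg -23.1 tilt 0.1 F axial -0.4
```

Call:
drive_tool(
  deltas=[
    [[0, 0, 0], [0.1, 0, 0], 1.2],
    [[0, 0, 0], [0.1, 0, 0], 1.2],
    [[0, 0, 0], [0, 0, 0], 1.2],
  ],
)

```text
clock: 12.45
tool_pos: [0.4977, -0.2428, 0.2427]
eef_rot: [0.147, 0.497, -0.056, 0.853]
contact_force: [-10.6, -3.5, 13.3]
opening: 0.241
```

```bash
python3 -c "
from h import *
nutstate()"
```

```text
t 12.45 p [ 0.4977 -0.2428  0.2427] q [ 0.96  0.5  -0.58  2.17 -0.23  0.1   2.  ] F [-10.6  -3.5  13.3] M [-0.78  1.4  -0.41] op 2.12
[[0.5, 0.241, 0.832], [0.051, 0.951, -0.306], [-0.865, 0.196, 0.463]]
mouth h,xr,yr mm [ 0.4  0.6 -1. ] rel deg -23.1 tilt 0.2 F axial 17.0
```

Seated: the mouth is about 0.4 mm above the nut base, with 17 N axial force, tilt 0.2° and the hex engaged. Turning clockwise, which is + about tool x.

Call:
drive_tool(
  deltas=[
    [[4, 0, 0], [-0.05, 0, 0], 1.2],
    [[4, 0, 0], [0, 0, 0], 1.2],
    [[4, 0, 0], [0, 0, 0], 1.2],
    [[4, 0, 0], [0, 0, 0], 1.2],
    [[4, 0, 0], [0, 0, 0], 1.2],
    [[4, 0, 0], [0, 0, 0], 1.2],
    [[4, 0, 0], [0, 0, 0], 1.2],
    [[4, 0, 0], [0, 0, 0], 1.2],
    [[0, 0, 0], [0, 0, 0], 1.2],
  ],
)

```text
clock: 13.2
tool_pos: [0.4974, -0.2425, 0.2426]
eef_rot: [0.378, 0.463, -0.191, 0.779]
contact_force: [-7.8, -3.4, 7.6]
opening: 0.242
```

```bash
cat >> h.py <<'E'
def mn():
    M=[]
    for i in range(4): M.append(r.get_state()['moment']@n);shot('top')
    print('moment about spindle',np.round(M,2))
E
python3 -c "
from h import *
nutstate();mn()"
```

```text
t 13.2 p [ 0.4974 -0.2425  0.2426] q [ 0.93  0.49 -0.53  2.18 -0.51  0.11  1.71] F [-7.8 -3.4  7.6] M [-0.97  1.53 -0.28] op 2.14
[[0.499, 0.647, 0.576], [0.052, 0.642, -0.765], [-0.865, 0.412, 0.287]]
mouth h,xr,yr mm [ 0.6  0.2 -0.6] rel deg -55.2 tilt 0.1 F axial 10.7
moment about spindle [0.16 0.03 0.09 0.12]
```

Call:
drive_tool(
  deltas=[
    [[4, 0, 0], [0, 0, 0], 1.2],
    [[4, 0, 0], [0, 0, 0], 1.2],
    [[4, 0, 0], [0, 0, 0], 1.2],
    [[4, 0, 0], [0, 0, 0], 1.2],
    [[4, 0, 0], [0, 0, 0], 1.2],
    [[0, 0, 0], [0, 0, 0], 1.2],
  ],
)

```text
clock: 13.9
tool_pos: [0.4973, -0.2422, 0.2426]
eef_rot: [0.507, 0.422, -0.268, 0.702]
contact_force: [-8.0, -3.3, 8.0]
opening: 0.247
```

```bash
python3 -c "
from h import *
nutstate();mn()"
```

```text
t 13.9 p [ 0.4973 -0.2422  0.2426] q [ 0.9   0.48 -0.49  2.18 -0.68  0.12  1.53] F [-8.  -3.3  8. ] M [-0.75  1.57 -0.26] op 2.17
[[0.499, 0.805, 0.321], [0.052, 0.342, -0.938], [-0.865, 0.485, 0.129]]
mouth h,xr,yr mm [ 0.5  0.2 -0.4] rel deg -75.2 tilt 0.1 F axial 11.1
moment about spindle [0.06 0.04 0.14 0.09]
```

Call:
drive_tool(
  deltas=[
    [[3, 0, 0], [0, 0, 0], 1.2],
    [[3, 0, 0], [0, 0, 0], 1.2],
    [[3, 0, 0], [0, 0, 0], 1.2],
    [[0, 0, 0], [0, 0, 0], 1.2],
  ],
)

```text
clock: 14.43
tool_pos: [0.4974, -0.2422, 0.2426]
eef_rot: [0.56, 0.4, -0.3, 0.66]
contact_force: [-8.7, -3.2, 8.3]
opening: 0.243
```

```bash
python3 -c "
from h import *
nutstate();mn()"
```

```text
t 14.43 p [ 0.4974 -0.2422  0.2426] q [ 0.89  0.48 -0.47  2.18 -0.75  0.12  1.45] F [-8.7 -3.2  8.3] M [-0.73  1.53 -0.13] op 2.14
[[0.499, 0.845, 0.192], [0.052, 0.192, -0.98], [-0.865, 0.499, 0.052]]
mouth h,xr,yr mm [ 0.5  0.3 -0.4] rel deg -84.1 tilt 0.1 F axial 11.7
moment about spindle [0.17 0.13 0.14 0.07]
```

Call:
drive_tool(
  deltas=[
    [[2.5, 0, 0], [0, 0, 0], 1.2],
    [[2.5, 0, 0], [0, 0, 0], 1.2],
    [[0, 0, 0], [0, 0, 0], 1.2],
  ],
)

```text
clock: 14.88
tool_pos: [0.4974, -0.2422, 0.2427]
eef_rot: [0.588, 0.387, -0.317, 0.635]
contact_force: [-8.3, -1.6, 7.5]
opening: 0.242
```

```bash
python3 -c "
from h import *
nutstate();mn()"
```

```text
t 14.88 p [ 0.4974 -0.2422  0.2427] q [ 0.88  0.48 -0.46  2.18 -0.79  0.13  1.4 ] F [-8.3 -1.6  7.5] M [-0.71  1.54 -0.16] op 2.13
[[0.499, 0.858, 0.118], [0.052, 0.106, -0.993], [-0.865, 0.502, 0.008]]
mouth h,xr,yr mm [ 0.5  0.3 -0.3] rel deg -89.1 tilt 0.1 F axial 10.7
moment about spindle [0.14 0.17 0.13 0.11]
```

Call:
drive_tool(
  deltas=[
    [[2.5, 0, 0], [0, 0, 0], 1.2],
    [[2.5, 0, 0], [0, 0, 0], 1.2],
    [[0, 0, 0], [0, 0, 0], 1.2],
  ],
)

```text
clock: 15.33
tool_pos: [0.4974, -0.242, 0.2427]
eef_rot: [0.615, 0.373, -0.334, 0.609]
contact_force: [-7.2, -2.7, 8.7]
opening: 0.238
```

```bash
python3 -c "
from h import *
nutstate();mn()"
```

```text
t 15.33 p [ 0.4974 -0.242   0.2427] q [ 0.87  0.48 -0.44  2.18 -0.83  0.13  1.35] F [-7.2 -2.7  8.7] M [-0.8   1.42  0.  ] op 2.1
[[0.499, 0.865, 0.043], [0.052, 0.02, -0.998], [-0.865, 0.501, -0.035]]
mouth h,xr,yr mm [ 0.5  0.3 -0.2] rel deg -94.1 tilt 0.1 F axial 11.2
moment about spindle [0.32 0.22 0.27 0.28]
```

Call:
drive_tool(
  deltas=[
    [[2.5, 0, 0], [0, 0, 0], 1.2],
    [[2.5, 0, 0], [0, 0, 0], 1.2],
    [[0, 0, 0], [0, 0, 0], 1.2],
  ],
)

```text
clock: 15.78
tool_pos: [0.4975, -0.242, 0.2427]
eef_rot: [0.641, 0.358, -0.35, 0.582]
contact_force: [-7.5, -2.1, 8.6]
opening: 0.241
```

```bash
python3 -c "
from h import *
nutstate();mn()"
```

```text
t 15.78 p [ 0.4975 -0.242   0.2427] q [ 0.86  0.48 -0.43  2.18 -0.87  0.14  1.31] F [-7.5 -2.1  8.6] M [-0.66  1.46 -0.08] op 2.12
[[0.499, 0.866, -0.033], [0.052, -0.068, -0.996], [-0.865, 0.496, -0.079]]
mouth h,xr,yr mm [ 0.5  0.4 -0.2] rel deg -99.1 tilt 0.1 F axial 11.3
moment about spindle [0.19 0.25 0.15 0.21]
```

Call:
drive_tool(
  deltas=[
    [[2.5, 0, 0], [0, 0, 0], 1.2],
    [[2.5, 0, 0], [0, 0, 0], 1.2],
    [[0, 0, 0], [0, 0, 0], 1.2],
  ],
)

```text
clock: 16.23
tool_pos: [0.4974, -0.2419, 0.2426]
eef_rot: [0.666, 0.342, -0.365, 0.553]
contact_force: [-8.8, -1.6, 8.5]
opening: 0.243
```

```bash
python3 -c "
from h import *
nutstate();mn()"
```

```text
t 16.23 p [ 0.4974 -0.2419  0.2426] q [ 0.86  0.47 -0.42  2.18 -0.9   0.14  1.25] F [-8.8 -1.6  8.5] M [-0.63  1.44 -0.05] op 2.14
[[0.499, 0.86, -0.108], [0.052, -0.154, -0.987], [-0.865, 0.487, -0.122]]
mouth h,xr,yr mm [ 0.5  0.3 -0. ] rel deg -104.1 tilt 0.1 F axial 11.8
moment about spindle [0.2  0.19 0.18 0.18]
```

Call:
drive_tool(
  deltas=[
    [[2.5, 0, 0], [0, 0, 0], 1.2],
    [[2.5, 0, 0], [0, 0, 0], 1.2],
    [[0, 0, 0], [0, 0, 0], 1.2],
  ],
)

```text
clock: 16.68
tool_pos: [0.4976, -0.2422, 0.2427]
eef_rot: [0.69, 0.326, -0.38, 0.523]
contact_force: [-8.9, -2.1, 10.0]
opening: 0.242
```

```bash
python3 -c "
from h import *
nutstate();mn()
s=r.get_state();p=s['tool_pos'];Rm=R.from_quat(s['eef_rot']).as_matrix()
o=[]
for c,x,y,w,h in((shot('scene'),120,80,160,160),(shot('top'),400,130,160,160)):
    im=cv2.convertScaleAbs(cv2.resize(c['color'][y:y+h,x:x+w],(400,400),interpolation=cv2.INTER_CUBIC)[...,::-1],alpha=1.8)
    for P in([-.0436,0,.055],[-.0436,0,-.055],[.0014,0,0],[.1064,0,0]):
        q=proj(c,p+Rm@P)[0]; cv2.drawMarker(im,tuple(int(v) for v in (q-[x,y])*2.5),(0,0,255),0,10)
    o.append(im)
cv2.imwrite('pics/n1.png',np.hstack(o))"
```

```text
t 16.68 p [ 0.4976 -0.2422  0.2427] q [ 0.85  0.47 -0.41  2.18 -0.92  0.15  1.19] F [-8.9 -2.1 10. ] M [-0.44  1.35 -0.24] op 2.13
[[0.499, 0.847, -0.184], [0.052, -0.241, -0.969], [-0.865, 0.474, -0.164]]
mouth h,xr,yr mm [ 0.5  0.5 -0.4] rel deg -109.1 tilt 0.1 F axial 13.2
moment about spindle [-0.06 -0.09 -0.13 -0.03]
```

View pics/n1.png

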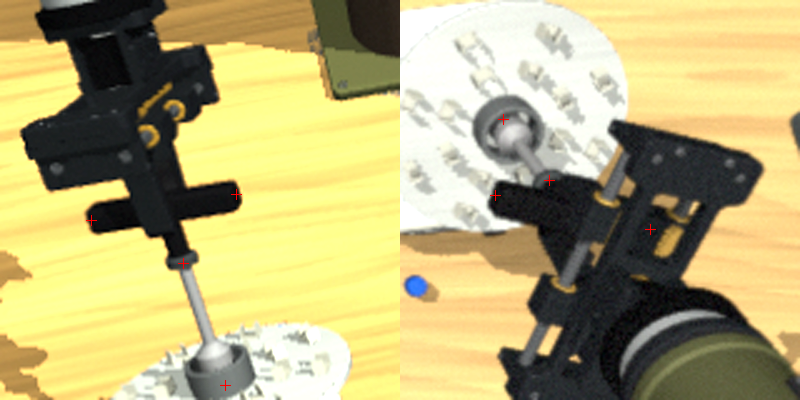

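The bar ends match the markers exactly, so the wrench has not slipped in the grip, and the socket is still in the cup. The moment reading is ambiguous, so I'll turn a bit further and watch it.

Call:
drive_tool(
  deltas=[
    [[2.5, 0, 0], [0, 0, 0], 1.2],
    [[2.5, 0, 0], [0, 0, 0], 1.2],
    [[0, 0, 0], [0, 0, 0], 1.2],
  ],
)

```text
clock: 17.23
tool_pos: [0.4976, -0.242, 0.2428]
eef_rot: [0.712, 0.309, -0.394, 0.493]
contact_force: [-7.9, -2.5, 9.4]
opening: 0.246
```

```bash
python3 -c "
from h import *
nutstate();mn()"
```

```text
t 17.23 p [ 0.4976 -0.242   0.2428] q [ 0.85  0.47 -0.4   2.18 -0.94  0.15  1.11] F [-7.9 -2.5  9.4] M [-0.45  1.36 -0.12] op 2.17
[[0.499, 0.828, -0.256], [0.052, -0.324, -0.945], [-0.865, 0.458, -0.205]]
mouth h,xr,yr mm [ 0.5  0.6 -0.2] rel deg -114.1 tilt 0.1 F axial 12.2
moment about spindle [0.05 0.01 0.06 0.06]
```

The nut torque dropped off after a peak near -94°, so it may have reached the stop and the socket skipped. I'll lift off the hex, turn back 60°, reseat and tighten again. That settles it without loosening the nut.

Call:
drive_tool(
  deltas=[
    [[0, 0, 0], [-0.6, 0, 0], 1.2],
    [[0, 0, 0], [-0.6, 0, 0], 1.2],
    [[0, 0, 0], [-0.6, 0, 0], 1.2],
    [[0, 0, 0], [-0.6, 0, 0], 1.2],
    [[0, 0, 0], [0, 0, 0], 1.2],
  ],
)

```text
clock: 17.85
tool_pos: [0.4858, -0.2425, 0.264]
eef_rot: [0.712, 0.31, -0.393, 0.493]
contact_force: [1.1, -0.6, -1.3]
opening: 0.242
```

Call:
drive_tool(
  deltas=[
    [[-6, 0, 0], [0, 0, 0], 1.2],
    [[-6, 0, 0], [0, 0, 0], 1.2],
    [[-6, 0, 0], [0, 0, 0], 1.2],
    [[-6, 0, 0], [0, 0, 0], 1.2],
    [[-6, 0, 0], [0, 0, 0], 1.2],
    [[-6, 0, 0], [0, 0, 0], 1.2],
    [[-6, 0, 0], [0, 0, 0], 1.2],
    [[-6, 0, 0], [0, 0, 0], 1.2],
    [[-6, 0, 0], [0, 0, 0], 1.2],
    [[-6, 0, 0], [0, 0, 0], 1.2],
    [[0, 0, 0], [0, 0, 0], 1.2],
  ],
)

```text
clock: 18.77
tool_pos: [0.4858, -0.2425, 0.2628]
eef_rot: [0.369, 0.466, -0.184, 0.783]
contact_force: [0.2, -0.3, -1.3]
opening: 0.245
```

```bash
python3 -c "
from h import *
nutstate();mn();p,Rm=wpose(.012,-54);plan(p,Rm,3)"
```

```text
t 18.77 p [ 0.4858 -0.2425  0.2628] q [ 0.97  0.44 -0.54  2.17 -0.47  0.17  1.7 ] F [ 0.2 -0.3 -1.3] M [-0.04  0.69  0.02] op 2.16
[[0.498, 0.633, 0.593], [0.055, 0.659, -0.75], [-0.865, 0.406, 0.294]]
mouth h,xr,yr mm [23.8  0.3  0.8] rel deg -53.9 tilt 0.2 F axial -1.2
moment about spindle [ 0.   -0.01  0.05  0.02]
3 rows [-0.05, -0.01, -0.04] [0.393, -0.008, 0.005]
```

Call:
drive_tool(
  deltas=[
    [[0, 0, 0], [0.6, -0.03, 0], 1.2],
    [[0, 0, 0], [0.6, -0.03, 0], 1.2],
    [[0, 0, 0], [0.3, 0, 0], 1.2],
    [[0, 0, 0], [0.3, 0, 0], 1.2],
    [[0, 0, 0], [0, 0, 0], 1.2],
  ],
)

```text
clock: 19.38
tool_pos: [0.4943, -0.2428, 0.2461]
eef_rot: [0.371, 0.465, -0.186, 0.782]
contact_force: [0.6, -1.2, -4.3]
opening: 0.24
```

```bash
python3 -c "
from h import *
nutstate();mn()"
```

```text
t 19.38 p [ 0.4943 -0.2428  0.2461] q [ 0.94  0.48 -0.54  2.17 -0.47  0.12  1.7 ] F [ 0.6 -1.2 -4.3] M [-0.64  0.97 -0.25] op 2.12
[[0.498, 0.636, 0.59], [0.054, 0.656, -0.753], [-0.865, 0.407, 0.293]]
mouth h,xr,yr mm [ 5.1 -0.8 -0.5] rel deg -54.1 tilt 0.1 F axial -4.0
moment about spindle [ 0.05 -0.03  0.07  0.02]
```

Call:
drive_tool(
  deltas=[
    [[0, 0, 0], [0.2, 0, 0], 1.2],
    [[0, 0, 0], [0.2, 0, 0], 1.2],
    [[0, 0, 0], [0.05, 0, 0], 1.2],
    [[0, 0, 0], [0, 0, 0], 1.2],
  ],
)

```text
clock: 19.92
tool_pos: [0.4965, -0.2426, 0.2431]
eef_rot: [0.37, 0.465, -0.186, 0.783]
contact_force: [-3.0, -1.9, 1.6]
opening: 0.241
```

```bash
python3 -c "
from h import *
nutstate();mn()"
```

```text
t 19.92 p [ 0.4965 -0.2426  0.2431] q [ 0.94  0.49 -0.54  2.18 -0.47  0.11  1.7 ] F [-3.  -1.9  1.6] M [-0.69  1.26 -0.33] op 2.12
[[0.499, 0.635, 0.59], [0.053, 0.657, -0.752], [-0.865, 0.406, 0.294]]
mouth h,xr,yr mm [ 1.4 -0.3 -0.5] rel deg -54.1 tilt 0.1 F axial 3.0
moment about spindle [-0.01 -0.05 -0.05 -0.01]
```

Call:
drive_tool(
  deltas=[
    [[4, 0, 0], [0, 0, 0], 1.2],
    [[4, 0, 0], [0, 0, 0], 1.2],
    [[0, 0, 0], [0, 0, 0], 1.2],
  ],
)

```text
clock: 20.37
tool_pos: [0.4968, -0.2422, 0.243]
eef_rot: [0.425, 0.451, -0.218, 0.754]
contact_force: [-1.5, -2.3, -2.3]
opening: 0.239
```

```bash
python3 -c "
from h import *
nutstate();mn()"
```

```text
t 20.37 p [ 0.4968 -0.2422  0.243 ] q [ 0.93  0.49 -0.52  2.18 -0.54  0.11  1.62] F [-1.5 -2.3 -2.3] M [-0.7   1.14 -0.34] op 2.1
[[0.499, 0.711, 0.495], [0.054, 0.545, -0.837], [-0.865, 0.444, 0.233]]
mouth h,xr,yr mm [ 1.2 -0.  -0.1] rel deg -62.1 tilt 0.1 F axial -1.1
moment about spindle [-0.    0.01 -0.    0.  ]
```

Call:
drive_tool(
  deltas=[
    [[4, 0, 0], [0, 0, 0], 1.2],
    [[4, 0, 0], [0, 0, 0], 1.2],
    [[0, 0, 0], [0, 0, 0], 1.2],
  ],
)

```text
clock: 20.82
tool_pos: [0.4967, -0.2421, 0.2431]
eef_rot: [0.476, 0.435, -0.249, 0.723]
contact_force: [-0.7, -1.4, -2.8]
opening: 0.245
```

```bash
python3 -c "
from h import *
nutstate();mn()"
```

```text
t 20.82 p [ 0.4967 -0.2421  0.2431] q [ 0.92  0.48 -0.51  2.18 -0.6   0.12  1.55] F [-0.7 -1.4 -2.8] M [-0.64  1.15 -0.25] op 2.16
[[0.499, 0.773, 0.392], [0.054, 0.424, -0.904], [-0.865, 0.472, 0.17]]
mouth h,xr,yr mm [ 1.2 -0.1 -0. ] rel deg -70.1 tilt 0.1 F axial -2.0
moment about spindle [0.04 0.05 0.03 0.03]
```

Call:
drive_tool(
  deltas=[
    [[4, 0, 0], [0, 0, 0], 1.2],
    [[4, 0, 0], [0, 0, 0], 1.2],
    [[0, 0, 0], [0, 0, 0], 1.2],
  ],
)

```text
clock: 21.27
tool_pos: [0.4966, -0.2421, 0.243]
eef_rot: [0.525, 0.416, -0.278, 0.688]
contact_force: [-1.0, -1.2, -2.5]
opening: 0.246
```

```bash
python3 -c "
from h import *
nutstate();mn()"
```

```text
t 21.27 p [ 0.4966 -0.2421  0.243 ] q [ 0.91  0.48 -0.49  2.18 -0.67  0.12  1.48] F [-1.  -1.2 -2.5] M [-0.64  1.2  -0.26] op 2.17
[[0.499, 0.82, 0.281], [0.054, 0.294, -0.954], [-0.865, 0.491, 0.102]]
mouth h,xr,yr mm [ 1.3 -0.3 -0. ] rel deg -78.1 tilt 0.1 F axial -1.6
moment about spindle [ 0.03  0.03  0.03 -0.01]
```

Call:
drive_tool(
  deltas=[
    [[3, 0, 0], [0, 0, 0], 1.2],
    [[3, 0, 0], [0, 0, 0], 1.2],
    [[0, 0, 0], [0, 0, 0], 1.2],
  ],
)

```text
clock: 21.72
tool_pos: [0.4967, -0.2422, 0.2431]
eef_rot: [0.56, 0.401, -0.3, 0.66]
contact_force: [-1.9, -1.1, -2.5]
opening: 0.246
```

```bash
python3 -c "
from h import *
nutstate();mn()"
```

```text
t 21.72 p [ 0.4967 -0.2422  0.2431] q [ 0.9   0.48 -0.48  2.18 -0.72  0.13  1.42] F [-1.9 -1.1 -2.5] M [-0.63  1.22 -0.15] op 2.17
[[0.499, 0.845, 0.194], [0.054, 0.193, -0.98], [-0.865, 0.499, 0.051]]
mouth h,xr,yr mm [ 1.3 -0.2 -0. ] rel deg -84.0 tilt 0.1 F axial -1.1
moment about spindle [0.12 0.08 0.1  0.07]
```

Call:
drive_tool(
  deltas=[
    [[3, 0, 0], [0, 0, 0], 1.2],
    [[3, 0, 0], [0, 0, 0], 1.2],
    [[0, 0, 0], [0, 0, 0], 1.2],
  ],
)

```text
clock: 22.17
tool_pos: [0.4967, -0.2421, 0.2431]
eef_rot: [0.594, 0.385, -0.32, 0.63]
contact_force: [-1.4, -0.5, -2.6]
opening: 0.242
```

```bash
python3 -c "
from h import *
nutstate();mn()"
```

```text
t 22.17 p [ 0.4967 -0.2421  0.2431] q [ 0.89  0.48 -0.46  2.18 -0.77  0.13  1.37] F [-1.4 -0.5 -2.6] M [-0.56  1.18 -0.13] op 2.13
[[0.499, 0.86, 0.105], [0.054, 0.09, -0.995], [-0.865, 0.502, -0.002]]
mouth h,xr,yr mm [ 1.3 -0.1 -0. ] rel deg -90.0 tilt 0.1 F axial -1.5
moment about spindle [0.1  0.08 0.1  0.09]
```

Call:
drive_tool(
  deltas=[
    [[2, 0, 0], [0, 0, 0], 1.2],
    [[2, 0, 0], [0, 0, 0], 1.2],
    [[0, 0, 0], [0, 0, 0], 1.2],
  ],
)

```text
clock: 22.62
tool_pos: [0.4967, -0.2422, 0.2431]
eef_rot: [0.616, 0.373, -0.334, 0.608]
contact_force: [-1.4, -1.1, -2.3]
opening: 0.239
```

```bash
python3 -c "
from h import *
nutstate();mn()"
```

```text
t 22.62 p [ 0.4967 -0.2422  0.2431] q [ 0.88  0.48 -0.45  2.18 -0.8   0.13  1.33] F [-1.4 -1.1 -2.3] M [-0.62  1.03 -0.01] op 2.11
[[0.499, 0.866, 0.043], [0.054, 0.018, -0.998], [-0.865, 0.5, -0.037]]
mouth h,xr,yr mm [ 1.3 -0.1 -0.1] rel deg -94.1 tilt 0.1 F axial -1.3
moment about spindle [0.24 0.13 0.18 0.2 ]
```

Call:
drive_tool(
  deltas=[
    [[2, 0, 0], [0, 0, 0], 1.2],
    [[2, 0, 0], [0, 0, 0], 1.2],
    [[0, 0, 0], [0, 0, 0], 1.2],
  ],
)

```text
clock: 23.07
tool_pos: [0.4967, -0.2422, 0.2432]
eef_rot: [0.637, 0.361, -0.347, 0.586]
contact_force: [-0.3, -1.8, -2.3]
opening: 0.242
```

```bash
python3 -c "
from h import *
nutstate();mn()"
```

```text
t 23.07 p [ 0.4967 -0.2422  0.2432] q [ 0.87  0.48 -0.44  2.18 -0.83  0.14  1.29] F [-0.3 -1.8 -2.3] M [-0.62  1.04  0.12] op 2.13
[[0.499, 0.867, -0.018], [0.054, -0.052, -0.997], [-0.865, 0.496, -0.072]]
mouth h,xr,yr mm [ 1.3 -0.1 -0.1] rel deg -98.2 tilt 0.1 F axial -1.8
moment about spindle [0.35 0.34 0.35 0.33]
```

Call:
drive_tool(
  deltas=[
    [[2, 0, 0], [0, 0, 0], 1.2],
    [[2, 0, 0], [0, 0, 0], 1.2],
    [[0, 0, 0], [0, 0, 0], 1.2],
  ],
)

```text
clock: 23.52
tool_pos: [0.4967, -0.2423, 0.2432]
eef_rot: [0.657, 0.349, -0.359, 0.563]
contact_force: [-0.3, -0.1, -2.5]
opening: 0.247
```

```bash
python3 -c "
from h import *
nutstate();mn()"
```

```text
t 23.52 p [ 0.4967 -0.2423  0.2432] q [ 0.87  0.47 -0.43  2.18 -0.87  0.14  1.25] F [-0.3 -0.1 -2.5] M [-0.58  0.95  0.09] op 2.18
[[0.499, 0.863, -0.079], [0.054, -0.122, -0.991], [-0.865, 0.49, -0.107]]
mouth h,xr,yr mm [ 1.3 -0.1 -0.2] rel deg -102.2 tilt 0.1 F axial -2.0
moment about spindle [0.32 0.25 0.22 0.2 ]
```

The pattern repeats. There is drag of about 0.1 N m up to about -90°, then the torque climbs to 0.35 N m at -98°, which is the hard stop, close to the predicted -89°. Past that the socket only strains against the corners. The nut is tight, so I'll back off into mid-play at about -81° and withdraw along the spindle.

Call:
drive_tool(
  deltas=[
    [[-3.5, 0, 0], [0, 0, 0], 1.2],
    [[-3.5, 0, 0], [0, 0, 0], 1.2],
    [[-3.5, 0, 0], [0, 0, 0], 1.2],
    [[-3.5, 0, 0], [0, 0, 0], 1.2],
    [[-3.5, 0, 0], [0, 0, 0], 1.2],
    [[-3.5, 0, 0], [0, 0, 0], 1.2],
    [[0, 0, 0], [0, 0, 0], 1.2],
  ],
)

```text
clock: 24.3
tool_pos: [0.4964, -0.2424, 0.243]
eef_rot: [0.543, 0.409, -0.289, 0.674]
contact_force: [-0.7, -0.6, -2.6]
opening: 0.245
```

```bash
python3 -c "
from h import *
nutstate();mn()"
```

```text
t 24.3 p [ 0.4964 -0.2424  0.243 ] q [ 0.9   0.48 -0.48  2.18 -0.7   0.12  1.45] F [-0.7 -0.6 -2.6] M [-0.5   1.02 -0.19] op 2.15
[[0.499, 0.834, 0.238], [0.054, 0.244, -0.968], [-0.865, 0.495, 0.077]]
mouth h,xr,yr mm [ 1.3 -0.5 -0.3] rel deg -81.0 tilt 0.1 F axial -1.9
moment about spindle [0.03 0.03 0.01 0.01]
```

Moment is zero, so it is in free play. One confirming push: if the nut is tight there should be no drag at -87° and a steep rise by -95°.

Call:
drive_tool(
  deltas=[
    [[3, 0, 0], [0, 0, 0], 1.2],
    [[3, 0, 0], [0, 0, 0], 1.2],
    [[0, 0, 0], [0, 0, 0], 1.2],
  ],
)

```text
clock: 24.75
tool_pos: [0.4965, -0.2423, 0.2431]
eef_rot: [0.578, 0.393, -0.311, 0.645]
contact_force: [-0.8, -1.8, -1.8]
opening: 0.238
```

```bash
python3 -c "
from h import *
nutstate();mn()"
```

```text
t 24.75 p [ 0.4965 -0.2423  0.2431] q [ 0.89  0.48 -0.47  2.18 -0.75  0.13  1.4 ] F [-0.8 -1.8 -1.8] M [-0.51  1.08 -0.13] op 2.1
[[0.499, 0.854, 0.147], [0.054, 0.139, -0.989], [-0.865, 0.501, 0.024]]
mouth h,xr,yr mm [ 1.3 -0.3 -0.2] rel deg -87.2 tilt 0.1 F axial -1.1
moment about spindle [0.09 0.03 0.08 0.05]
```

Call:
drive_tool(
  deltas=[
    [[4, 0, 0], [0, 0, 0], 1.2],
    [[4, 0, 0], [0, 0, 0], 1.2],
    [[0, 0, 0], [0, 0, 0], 1.2],
  ],
)

```text
clock: 25.2
tool_pos: [0.4967, -0.2422, 0.2431]
eef_rot: [0.621, 0.37, -0.337, 0.603]
contact_force: [-1.4, -2.0, -1.7]
opening: 0.244
```

```bash
python3 -c "
from h import *
nutstate();mn()"
```

```text
t 25.2 p [ 0.4967 -0.2422  0.2431] q [ 0.88  0.48 -0.45  2.18 -0.81  0.14  1.32] F [-1.4 -2.  -1.7] M [-0.5  1.1 -0.2] op 2.15
[[0.499, 0.866, 0.028], [0.054, 0.001, -0.999], [-0.865, 0.5, -0.046]]
mouth h,xr,yr mm [ 1.3 -0.1 -0.1] rel deg -95.1 tilt 0.1 F axial -0.7
moment about spindle [ 0.02  0.01  0.   -0.02]
```

At -95° there was no load, so contact comes later than I thought and the nut may have turned further in the last push. I'll step on carefully until the torque clearly exceeds the drag.

Call:
drive_tool(
  deltas=[
    [[2, 0, 0], [0, 0, 0], 1.2],
    [[2, 0, 0], [0, 0, 0], 1.2],
    [[0, 0, 0], [0, 0, 0], 1.2],
  ],
)

```text
clock: 25.65
tool_pos: [0.4967, -0.2422, 0.2432]
eef_rot: [0.642, 0.358, -0.35, 0.581]
contact_force: [-0.9, -1.1, -1.2]
opening: 0.244
```

```bash
python3 -c "
from h import *
nutstate();mn()"
```

```text
t 25.65 p [ 0.4967 -0.2422  0.2432] q [ 0.87  0.47 -0.44  2.18 -0.84  0.14  1.28] F [-0.9 -1.1 -1.2] M [-0.45  1.03 -0.15] op 2.15
[[0.499, 0.866, -0.033], [0.054, -0.069, -0.996], [-0.865, 0.495, -0.081]]
mouth h,xr,yr mm [ 1.3 -0.  -0.2] rel deg -99.2 tilt 0.1 F axial -0.5
moment about spindle [0.04 0.09 0.05 0.09]
```

Call:
drive_tool(
  deltas=[
    [[2, 0, 0], [0, 0, 0], 1.2],
    [[1.5, 0, 0], [0, 0, 0], 1.2],
    [[0, 0, 0], [0, 0, 0], 1.2],
  ],
)

```text
clock: 26.1
tool_pos: [0.4967, -0.2422, 0.2432]
eef_rot: [0.659, 0.347, -0.36, 0.561]
contact_force: [-0.4, -1.1, -1.4]
opening: 0.241
```

```bash
python3 -c "
from h import *
nutstate();mn()"
```

```text
t 26.1 p [ 0.4967 -0.2422  0.2432] q [ 0.86  0.47 -0.43  2.18 -0.87  0.14  1.25] F [-0.4 -1.1 -1.4] M [-0.61  0.98  0.12] op 2.13
[[0.499, 0.863, -0.085], [0.054, -0.129, -0.99], [-0.865, 0.489, -0.11]]
mouth h,xr,yr mm [ 1.3 -0.  -0.2] rel deg -102.6 tilt 0.1 F axial -0.9
moment about spindle [0.36 0.29 0.29 0.3 ]
```

```bash
cat > slip.py <<'E'
from h import *
s=r.get_state();p=s['tool_pos'];Rm=R.from_quat(s['eef_rot']).as_matrix()
for c in('top','scene'):
    im=shot(c)['color'].max(2);S=r.snapshot(c)
    for z in(-.052,-.046,-.04,-.034,-.028,.028,.034,.04,.046,.052):
        ys=np.arange(-.03,.0301,.001)
        q=proj(S,[p+Rm@[-.0436,y,z] for y in ys]).astype(np.float32)
        v=cv2.remap(im,q[:,0][None],q[:,1][None],cv2.INTER_LINEAR)[0]
        d=v<55
        print(c,z,''.join('#' if k else '.' for k in d), round(ys[d].mean()*1e3,1) if d.any() else None)
E
python3 slip.py
```

```text
top -0.052 ........###......#########################................... -3.1
top -0.046 ..........###..###########################................... -3.7
top -0.04 ...............###########################................... -2.0
top -0.034 ...............############################....###...##...... 1.8
top -0.028 ...............############################################.. 6.5
top 0.028 ############################################################# 0.0
top 0.034 ############################################################# 0.0
top 0.04 ##############################################...############ -0.9
top 0.046 #############################################......########## -1.9
top 0.052 #############################################......########## -1.9
scene -0.052 ...............############################################## 7.5
scene -0.046 ############################################################# 0.0
scene -0.04 ############################################################# 0.0
scene -0.034 ############################################################# 0.0
scene -0.028 ############################################################# 0.0
scene 0.028 ############################################################# 0.0
scene 0.034 ############################################################# 0.0
scene 0.04 ############################################################# 0.0
scene 0.046 #########################################################.... -2.0
scene 0.052 ############################################................. -8.5
```

The bar is still square in the jaws (at most 2° of slip), so the load at -102.6° is carried by the nut. Repeatability test: back off 8° and return.

Call:
drive_tool(
  deltas=[
    [[-4, 0, 0], [0, 0, 0], 1.2],
    [[-4, 0, 0], [0, 0, 0], 1.2],
    [[0, 0, 0], [0, 0, 0], 1.2],
    [[4, 0, 0], [0, 0, 0], 1.2],
    [[0, 0, 0], [0, 0, 0], 1.2],
  ],
)

```text
clock: 26.92
tool_pos: [0.4966, -0.2423, 0.2431]
eef_rot: [0.64, 0.359, -0.349, 0.583]
contact_force: [-0.1, -1.6, -1.9]
opening: 0.242
```

```bash
python3 -c "
from h import *
nutstate();mn()"
```

```text
t 26.92 p [ 0.4966 -0.2423  0.2431] q [ 0.87  0.48 -0.44  2.18 -0.84  0.14  1.29] F [-0.1 -1.6 -1.9] M [-0.48  0.94 -0.13] op 2.14
[[0.499, 0.866, -0.027], [0.054, -0.062, -0.997], [-0.865, 0.496, -0.078]]
mouth h,xr,yr mm [ 1.3 -0.2 -0.2] rel deg -98.8 tilt 0.1 F axial -1.5
moment about spindle [0.07 0.04 0.01 0.05]
```

Call:
drive_tool(
  deltas=[
    [[4, 0, 0], [0, 0, 0], 1.2],
    [[0, 0, 0], [0, 0, 0], 1.2],
  ],
)

```text
clock: 27.28
tool_pos: [0.4967, -0.2422, 0.2432]
eef_rot: [0.659, 0.348, -0.36, 0.561]
contact_force: [-0.6, -1.0, -1.7]
opening: 0.248
```

```bash
python3 -c "
from h import *
nutstate();mn()"
```

```text
t 27.28 p [ 0.4967 -0.2422  0.2432] q [ 0.86  0.47 -0.43  2.18 -0.87  0.14  1.25] F [-0.6 -1.  -1.7] M [-0.6   0.94  0.03] op 2.19
[[0.499, 0.863, -0.085], [0.054, -0.128, -0.99], [-0.865, 0.489, -0.11]]
mouth h,xr,yr mm [ 1.3 -0.1 -0.1] rel deg -102.6 tilt 0.1 F axial -1.1
moment about spindle [0.27 0.27 0.28 0.29]
```

Call:
drive_tool(
  deltas=[
    [[2, 0, 0], [0, 0, 0], 1.2],
    [[0, 0, 0], [0, 0, 0], 1.2],
  ],
)

```text
clock: 27.65
tool_pos: [0.4966, -0.2422, 0.2432]
eef_rot: [0.669, 0.341, -0.367, 0.549]
contact_force: [-1.9, -0.4, -0.9]
opening: 0.242
```

```bash
python3 -c "
from h import *
nutstate();mn()"
```

```text
t 27.65 p [ 0.4966 -0.2422  0.2432] q [ 0.86  0.47 -0.42  2.18 -0.89  0.15  1.23] F [-1.9 -0.4 -0.9] M [-0.48  0.96 -0.03] op 2.13
[[0.499, 0.859, -0.116], [0.054, -0.164, -0.985], [-0.865, 0.485, -0.128]]
mouth h,xr,yr mm [ 1.4 -0.2 -0.1] rel deg -104.7 tilt 0.1 F axial 0.2
moment about spindle [0.16 0.14 0.18 0.17]
```

The reading repeats: 0.04 N m at -98.8° and a steady 0.28 N m at -102.6°. That is well above the 0.12 drag with no relaxation, so the nut is at its stop. Backing into mid-play and withdrawing.

Call:
drive_tool(
  deltas=[
    [[-4, 0, 0], [0, 0, 0], 1.2],
    [[-4, 0, 0], [0, 0, 0], 1.2],
    [[-3, 0, 0], [0, 0, 0], 1.2],
    [[0, 0, 0], [0, 0, 0], 1.2],
    [[0, 0, 0], [-0.7, 0, 0], 1.2],
    [[0, 0, 0], [-0.7, 0, 0], 1.2],
    [[0, 0, 0], [-1.5, 0, 0], 1.2],
    [[0, 0, 0], [-1.7, 0, 0], 1.2],
    [[0, 0, 0], [-1.7, 0, 0], 1.2],
    [[0, 0, 0], [-1.7, 0, 0], 1.2],
    [[0, 0, 0], [0, 0, 0], 1.2],
  ],
)

```text
clock: 28.77
tool_pos: [0.4565, -0.2471, 0.3151]
eef_rot: [0.613, 0.373, -0.332, 0.612]
contact_force: [0.8, 0.1, -1.6]
opening: 0.243
```

```bash
cat >> h.py <<'E'
P0=np.array([.5754,.1244,.1414]);u0=np.array([-.291,.957,0]);RR=axes([0,0,-1],u0)
rx=np.array([np.cos(np.radians(6)),np.sin(np.radians(6)),0])
E
python3 -c "
from h import *
nutstate();plan([.49,.1155,.34],RR,24)"
```

```text
t 28.77 p [ 0.4565 -0.2471  0.3151] q [ 0.86  0.3  -0.3   2.15 -0.71  0.38  1.26] F [ 0.8  0.1 -1.6] M [-0.11  0.74 -0.03] op 2.14
[[0.501, 0.864, 0.05], [0.051, 0.028, -0.998], [-0.864, 0.503, -0.03]]
mouth h,xr,yr mm [83.9  1.1 -1.1] rel deg -93.6 tilt 0.3 F axial -1.7
24 rows [-4.24, 1.09, -0.95] [0.25, 1.485, -0.909]
```

```bash
python3 -c "
from h import *
R0=R.from_quat(r.get_state()['eef_rot']).as_matrix();p=np.array([.49,.1155,.34])
plan(p,R0,12);plan(p,RR,20,p,R0)"
```

```text
12 rows [0.0, 0.0, 0.0] [0.114, 0.431, -3.009]
20 rows [-5.09, 1.31, -1.14] [-0.0, 0.0, 0.0]
```

Call:
drive_tool(
  deltas=[
    [[0, 0, 0], [0.11, 0.43, -3.0], 1.2],
    [[0, 0, 0], [0.11, 0.43, -3.0], 1.2],
    [[0, 0, 0], [0.11, 0.43, -3.0], 1.2],
    [[0, 0, 0], [0.11, 0.43, -3.0], 1.2],
    [[0, 0, 0], [0.11, 0.43, -3.0], 1.2],
    [[0, 0, 0], [0.11, 0.43, -3.0], 1.2],
    [[0, 0, 0], [0.11, 0.43, -3.0], 1.2],
    [[0, 0, 0], [0.11, 0.43, -3.0], 1.2],
    [[0, 0, 0], [0.11, 0.43, -3.0], 1.2],
    [[0, 0, 0], [0.11, 0.43, -3.0], 1.2],
    [[0, 0, 0], [0.11, 0.43, -3.0], 1.2],
    [[0, 0, 0], [0.11, 0.43, -3.0], 1.2],
  ],
)

```text
clock: 29.77
tool_pos: [0.4841, 0.0561, 0.3317]
eef_rot: [0.611, 0.377, -0.334, 0.61]
contact_force: [0.0, 0.5, -1.3]
opening: 0.241
```

Call:
drive_tool(
  deltas=[
    [[-5.1, 1.31, -1.14], [0, 0, 0], 1.2],
    [[-5.1, 1.31, -1.14], [0, 0, 0], 1.2],
    [[-5.1, 1.31, -1.14], [0, 0, 0], 1.2],
    [[-5.1, 1.31, -1.14], [0, 0, 0], 1.2],
    [[-5.1, 1.31, -1.14], [0, 0, 0], 1.2],
    [[-5.1, 1.31, -1.14], [0, 0, 0], 1.2],
    [[-5.1, 1.31, -1.14], [0, 0, 0], 1.2],
    [[-5.1, 1.31, -1.14], [0, 0, 0], 1.2],
    [[-5.1, 1.31, -1.14], [0, 0, 0], 1.2],
    [[-5.1, 1.31, -1.14], [0, 0, 0], 1.2],
  ],
)

```text
clock: 30.6
tool_pos: [0.4843, 0.0552, 0.3316]
eef_rot: [0.282, 0.606, -0.126, 0.733]
contact_force: [-0.0, 0.6, -2.2]
opening: 0.243
```

Call:
drive_tool(
  deltas=[
    [[-5.1, 1.31, -1.14], [0, 0, 0], 1.2],
    [[-5.1, 1.31, -1.14], [0, 0, 0], 1.2],
    [[-5.1, 1.31, -1.14], [0, 0, 0], 1.2],
    [[-5.1, 1.31, -1.14], [0, 0, 0], 1.2],
    [[-5.1, 1.31, -1.14], [0, 0, 0], 1.2],
    [[-5.1, 1.31, -1.14], [0, 0, 0], 1.2],
    [[-5.1, 1.31, -1.14], [0, 0, 0], 1.2],
    [[-5.1, 1.31, -1.14], [0, 0, 0], 1.2],
    [[-5.1, 1.31, -1.14], [0, 0, 0], 1.2],
    [[-5.1, 1.31, -1.14], [0, 0, 0], 1.2],
    [[0, 0, 0], [0, 0, 0], 1.2],
  ],
)

```text
clock: 31.52
tool_pos: [0.4852, 0.057, 0.3314]
eef_rot: [-0.106, 0.702, 0.109, 0.696]
contact_force: [0.2, 0.0, -0.7]
opening: 0.242
```

```bash
python3 -c "
from h import *
st();shot('top');st();plan(P0-.08*rx+[0,0,.03],RR,8)"
```

```text
t 31.52 p [0.4852 0.057  0.3314] q [-0.09  0.37 -0.17  1.78  0.07  1.01  1.59] F [ 0.2  0.  -0.7] M [ 0.09 -0.02 -0.05] op 2.13
[[-0.009, -0.302, 0.953], [0.003, 0.953, 0.302], [-1.0, 0.005, -0.008]]
t 31.57 p [0.4849 0.0562 0.3315] q [-0.09  0.37 -0.17  1.78  0.06  1.01  1.59] F [-0.1 -1.  -1.9] M [ 0.07 -0.04 -0.  ] op 2.15
[[-0.008, -0.297, 0.955], [0.003, 0.955, 0.297], [-1.0, 0.005, -0.007]]
8 rows [0.05, -0.05, -0.04] [2.002, 0.668, 0.359]
```

Call:
drive_tool(
  deltas=[
    [[0.1, -0.1, -0.1], [0, 1.78, 0.96], 1.2],
    [[0.1, -0.1, -0.1], [0, 1.78, 0.96], 1.2],
    [[0.1, -0.1, -0.1], [0, 1.78, 0.96], 1.2],
    [[0, 0, 0], [2.6, 0, 0], 1.2],
    [[0, 0, 0], [2.6, 0, 0], 1.2],
    [[0, 0, 0], [2.6, 0, 0], 1.2],
    [[0, 0, 0], [2.6, 0, 0], 1.2],
    [[0, 0, 0], [2.6, 0, 0], 1.2],
    [[0, 0, 0], [2.6, 0, 0], 1.2],
    [[0, 0, 0], [0, 0, 0], 1.2],
    [[0, 0, 0], [0, 0, 0], 1.2],
  ],
)

```text
clock: 32.48
tool_pos: [0.4955, 0.1133, 0.1755]
eef_rot: [-0.104, 0.701, 0.103, 0.698]
contact_force: [0.1, 0.4, -1.4]
opening: 0.244
```

```bash
python3 -c "
from h import *
s=st();plan(P0-.08*rx+[0,0,.03],RR,1)
p=s['tool_pos'];Rm=R.from_quat(s['eef_rot']).as_matrix();a=shot('scene')
im=cv2.resize(a['color'][100:250,300:500],(800,600),interpolation=cv2.INTER_CUBIC)[...,::-1].copy()
im=cv2.convertScaleAbs(im,alpha=1.6)
for q in proj(a,[p+Rm@[-.0436+d,0,0] for d in(0,.045,.119,.15)]+[p+Rm@[-.0436,0,z] for z in(-.055,.055)]): cv2.drawMarker(im,tuple(int(v) for v in (q-[300,100])*4),(0,0,255),0,12)
cv2.imwrite('pics/l1.png',im)"
```

```text
t 32.48 p [0.4955 0.1133 0.1755] q [-0.23  0.59 -0.14  1.95  0.14  0.62  1.4 ] F [ 0.1  0.4 -1.4] M [ 0.05 -0.03 -0.02] op 2.15
[[-0.004, -0.29, 0.957], [-0.003, 0.957, 0.29], [-1.0, -0.002, -0.005]]
1 rows [-0.08, -0.26, 0.09] [0.41, 0.25, 0.117]
```

View pics/l1.png

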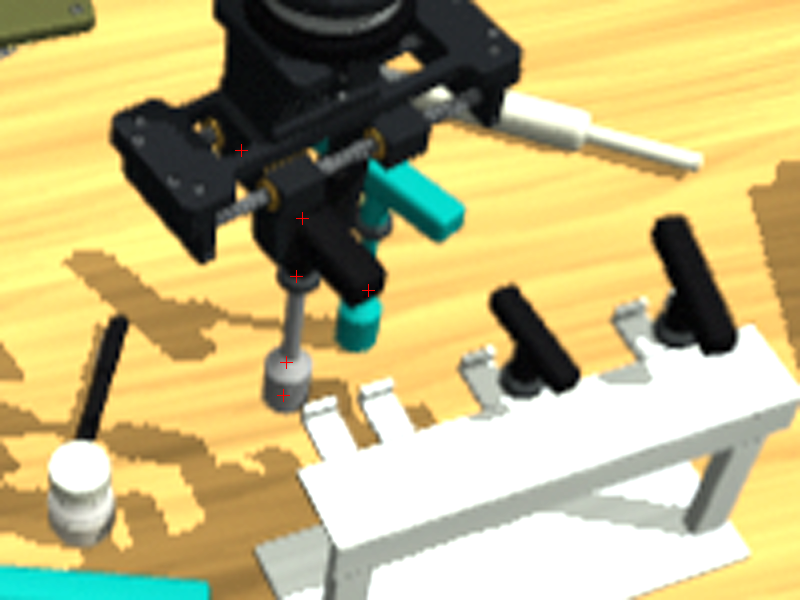

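The wrench hangs in the jaws just as it left the fork: collar at (297,280), mouth at (285,400), upright. The fork is free. I'll trim the pose before entering.

Call:
drive_tool(
  deltas=[
    [[-0.1, -0.26, 0.1], [0.3, 0.25, 0.12], 1.2],
    [[0, 0, 0], [0, 0, 0], 1.2],
    [[0, 0, 0], [0, 0, 0], 1.2],
  ],
)

```text
clock: 32.78
tool_pos: [0.4976, 0.1168, 0.1742]
eef_rot: [-0.105, 0.697, 0.105, 0.701]
contact_force: [-0.9, -0.0, -1.6]
opening: 0.243
```

```bash
python3 -c "
from h import *
st();shot('top');st();plan(P0+[0,0,.03],RR,6)"
```

```text
t 32.78 p [0.4976 0.1168 0.1742] q [-0.23  0.59 -0.14  1.95  0.14  0.6   1.4 ] F [-0.9 -0.  -1.6] M [ 0.04 -0.02  0.01] op 2.14
[[0.005, -0.293, 0.956], [0.001, 0.956, 0.293], [-1.0, -0.0, 0.005]]
t 32.83 p [0.4975 0.1166 0.1741] q [-0.23  0.59 -0.14  1.95  0.14  0.6   1.4 ] F [-0.2  0.2 -1.5] M [ 0.03  0.03 -0.02] op 2.12
[[0.005, -0.293, 0.956], [0.001, 0.956, 0.293], [-1.0, -0.0, 0.005]]
6 rows [0.02, 0.05, 0.0] [0.048, -0.256, 1.28]
```

Call:
drive_tool(
  deltas=[
    [[0, 0.05, 0], [0, -0.255, 1.28], 1.2],
    [[0, 0.05, 0], [0, -0.255, 1.28], 1.2],
    [[0, 0.05, 0], [0, -0.255, 1.28], 1.2],
    [[0, 0.05, 0], [0, -0.255, 1.28], 1.2],
    [[0, 0.05, 0], [0, -0.255, 1.28], 1.2],
    [[0, 0.05, 0], [0, -0.255, 1.28], 1.2],
    [[0, 0, 0], [0, 0, 0], 1.2],
    [[0, 0, 0], [0, 0, 0], 1.2],
  ],
)

```text
clock: 33.5
tool_pos: [0.5749, 0.1242, 0.1733]
eef_rot: [-0.105, 0.7, 0.104, 0.699]
contact_force: [0.2, 0.1, -1.9]
opening: 0.242
```

```bash
python3 -c "
from h import *
st();plan(P0+[0,0,.002],RR,6)"
```

```text
t 33.5 p [0.5749 0.1242 0.1733] q [-0.21  0.68 -0.15  1.72  0.14  0.75  1.45] F [ 0.2  0.1 -1.9] M [0.07 0.06 0.05] op 2.13
[[-0.002, -0.293, 0.956], [-0.001, 0.956, 0.293], [-1.0, -0.0, -0.002]]
6 rows [0.02, -0.02, 0.0] [0.499, 0.0, 0.01]
```

Call:
drive_tool(
  deltas=[
    [[0, 0, 0], [0.6, 0, 0.01], 1.2],
    [[0, 0, 0], [0.6, 0, 0.01], 1.2],
    [[0, 0, 0], [0.6, 0, 0.01], 1.2],
    [[0, 0, 0], [0.6, 0, 0.01], 1.2],
    [[0, 0, 0], [0.4, 0, 0.01], 1.2],
    [[0, 0, 0], [0.2, 0, 0], 1.2],
    [[0, 0, 0], [0.1, 0, 0], 1.2],
    [[0, 0, 0], [0, 0, 0], 1.2],
  ],
)

```text
clock: 34.17
tool_pos: [0.5751, 0.1243, 0.1419]
eef_rot: [-0.105, 0.7, 0.105, 0.698]
contact_force: [-0.5, 0.2, -1.5]
opening: 0.246
```

```bash
python3 -c "
from h import *
st();plan(P0,RR,1)"
```

```text
t 34.17 p [0.5751 0.1243 0.1419] q [-0.21  0.73 -0.14  1.74  0.15  0.68  1.44] F [-0.5  0.2 -1.5] M [0.02 0.02 0.01] op 2.17
[[-0.003, -0.293, 0.956], [-0.001, 0.956, 0.293], [-1.0, -0.0, -0.003]]
1 rows [0.14, -0.16, 0.02] [0.052, -0.002, 0.029]
```

Call:
drive_tool(
  deltas=[
    [[0, 0, 0], [0.1, 0, 0], 1.2],
    [[0, 0, 0], [0.08, 0, 0], 1.2],
    [[0, 0, 0], [0, 0, 0], 1.2],
  ],
)

```text
clock: 34.42
tool_pos: [0.5756, 0.1245, 0.1414]
eef_rot: [-0.105, 0.7, 0.105, 0.699]
contact_force: [-2.6, -0.3, 4.7]
opening: 0.239
```

```bash
python3 -c "
from h import *
st()"
```

```text
t 34.42 p [0.5756 0.1245 0.1414] q [-0.21  0.73 -0.14  1.74  0.15  0.68  1.44] F [-2.6 -0.3  4.7] M [-0.05  0.22  0.05] op 2.1
[[-0.001, -0.293, 0.956], [-0.001, 0.956, 0.293], [-1.0, -0.0, -0.001]]
```

The collar rests on the prongs at exactly the original height (contact +4.7 N). Releasing and rising.

Call:
drive_tool(
  deltas=[
    [[0, 0, 0], [0, 0, 0], 2.5],
    [[0, 0, 0], [0, 0, 0], 2.8],
    [[0, 0, 0], [0, 0, 0], 3.5],
    [[0, 0, 0], [0, 0, 0], 5],
    [[0, 0, 0], [0, 0, 0], 5],
    [[0, 0, 0], [0, 0, 0], 5],
    [[0, 0, 0], [-0.5, 0, 0], 5],
    [[0, 0, 0], [-1, 0, 0], 5],
    [[0, 0, 0], [-2, 0, 0], 5],
    [[0, 0, 0], [-3, 0, 0], 5],
    [[0, 0, 0], [-3, 0, 0], 5],
    [[0, 0, 0], [-3, 0, 0], 5],
  ],
  force=20,
)

```text
clock: 35.42
tool_pos: [0.5753, 0.1245, 0.2676]
eef_rot: [-0.105, 0.7, 0.105, 0.699]
contact_force: [-0.3, 0.5, 0.1]
opening: 0.566
```

Call:
drive_tool(
  deltas=[
    [[0, 0, 0], [0, 0, -3], 5],
    [[0, 0, 0], [0, 0, -3], 5],
    [[0, 0, 0], [0, 0, -3], 5],
    [[0, 0, 0], [0, 0, -3], 5],
    [[0, 0, 0], [0, 0, -3], 5],
    [[0, 0, 0], [0, 0, -3], 5],
    [[0, 0, 0], [0, 0, 0], 5],
    [[0, 0, 0], [0, 0, 0], 5],
  ],
)

```text
clock: 36.08
tool_pos: [0.4026, 0.0712, 0.2668]
eef_rot: [-0.105, 0.7, 0.104, 0.699]
contact_force: [0.3, 0.4, -0.0]
opening: 0.563
```

```bash
python3 -c "
from h import *
st()
b0=cv2.imread('pics/t0.png')[...,::-1];a0=cv2.imread('pics/s0.png')[...,::-1]
a=shot('scene','sf.png');b=shot('top','tf.png')
def bars(im):
    m=(im.max(2)<45).astype(np.uint8);m[:,:140]=0;m[:,300:]=0;m[:120]=0;m[200:]=0
    for c in cv2.findContours(m,0,1)[0]:
        if cv2.contourArea(c)>120:
            q=cv2.minAreaRect(c);print(' ',np.round(q[0],1),np.round(q[1],1),round(q[2],1),onz(b,q[0],.188).round(4))
print('before');bars(b0);print('now');bars(b['color'])
# scene: rack window change
for nm,(x,y,w,h),i0,i1 in(('rack scene',(360,180,150,100),a0,a['color']),('jar/pen scene',(300,170,50,75),a0,a['color']),('cap top',(398,236,18,18),b0,b['color']),('jar top',(295,190,45,75),b0,b['color']),('cup top',(425,165,40,35),b0,b['color'])):
    d=np.abs(i0[y:y+h,x:x+w].astype(int)-i1[y:y+h,x:x+w]).max(2);print(nm,'changed frac',(d>40).mean().round(3))
g=lambda im:im[150:235,360:440].max(2)
def cen(im):
    m=(im.max(2)<45).astype(np.uint8);m[:150]=0;m[240:]=0;m[:,:365]=0;m[:,500:]=0
    print([(np.round(cv2.minAreaRect(c)[0],1).tolist(),int(cv2.contourArea(c))) for c in cv2.findContours(m,0,1)[0] if cv2.contourArea(c)>60])
cen(a0);cen(a['color'])"
```

```text
t 36.08 p [0.4026 0.0712 0.2668] q [-0.15  0.33 -0.19  2.09  0.09  0.73  1.47] F [ 0.3  0.4 -0. ] M [ 0.05 -0.06  0.03] op 4.96
[[-0.001, -0.293, 0.956], [-0.001, 0.956, 0.293], [-1.0, -0.001, -0.001]]
before
  [213.3 163.8] [32.6 13. ] 83.7 [0.5648 0.2071 0.188 ]
  [167.7 168.2] [17.8 42. ] 8.1 [0.5547 0.2943 0.188 ]
  [256.9 159.4] [56.5 13.1] 76.0 [0.5748 0.124  0.188 ]
now
  [213.4 163.7] [32.4 12.8] 82.4 [0.5649 0.2069 0.188 ]
  [167.7 168.2] [17.4 41.9] 8.1 [0.5546 0.2942 0.188 ]
  [256.8 159.3] [56.3 13. ] 75.3 [0.575  0.1241 0.188 ]
rack scene changed frac 0.0
jar/pen scene changed frac 0.0
cap top changed frac 0.0
jar top changed frac 0.327
cup top changed frac 0.0
[([389.8, 197.6], 659), ([433.5, 184.5], 286), ([473.0, 171.0], 373), ([397.5, 155.5], 77)]
[([389.9, 197.6], 660), ([433.4, 184.5], 280), ([473.0, 171.0], 370)]
```

```bash
python3 -c "
from h import *
print(r.finish_job());st()"
```

```text
the job is handed in; nothing more can be done
None
the job is handed in; nothing more can be done
```

I took the wrench from the -y fork, seated it on the nut, tightened the nut clockwise to what I judge is its stop, and hung the wrench back in the same fork. I then handed the job in at about 36 s of the 61 s allowed.

**Checks that agreed**
- **Seating:** by the arm's pose the socket's open end stopped about 0.4 mm above the nut base, tilted about 0.2° from the spindle.
- **Tightness:** with the nut at the stop, the torque rose from about 0.04 to a steady 0.28 N m. It gave the same reading after backing off and returning, well above the 0.12 N m drag.
- **Wrench hung back:** the collar met the prongs at its original height, and the bar lies within about 0.2 mm of where it was at the start.
- **Other objects:** both keys, the jar, pen and cap look unmoved in the camera pictures. A top view difference around the jar (33% of pixels) was probably the arm; the scene camera shows no change there.

**Checks that disagreed**
- **Gripper height:** the real fingertips sat about 36 mm further back along the tool than the stated position. My first close missed the bar. I calibrated on the wrench itself, and every later check then fitted.
- **Tightening passes:** the angle where the load began did not match between passes. Above about 0.35 N m the socket seemed to give on the nut. On the first pass I turned 91°, more than the nut's travel plus play allows, so I lifted off, reseated and repeated.
- **Nut angle:** I could not read it directly, so I infer that it is tight from the torque alone.

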